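# Hook the conical adapter out of a deep centrifuge bucket and stand it in the drying stand

### The job

One of the two deep metal centrifuge buckets holds a grey conical adapter with a wire loop on top. With the extraction hook that hangs in the fork, catch the loop and draw the adapter up out of its bucket, stand it fully home and upright in the tapered socket of the black drying stand, setting it down gently, then hang the hook back in its fork. Never touch the adapter with the gripper itself, and leave the other bucket's plug and the things standing about where they are.

Things in the scene. Friction and masses are not known exactly. Their poses are not given: they have to be found in the camera images.
- hook_grip (a point): Middle of the loose extraction hook's handle, an upright black square bar 20 x 20 x 60 mm (sides along the tool's own x and y). z runs up the shaft; the hook points to the tool's own -x. 150 g. Below the handle: a square steel collar 40 x 40 x 8 mm (top 30 mm below this point), then a straight round shaft 6 mm thick in line with the handle, ending in a J-shaped foot. Starts upright in the fork.
- hook_foot (a point): Middle of the J's horizontal foot, on its centre line: 113 mm below hook_grip, 10 mm to the tool's -x of the shaft axis; same axes. The foot, 6 mm thick, runs 20 mm (centre lines) from the shaft to the tool's -x and ends in an upturned tip, also 6 mm thick, whose top is 12 mm above the foot's centre line. Throat between shaft and tip: 14 mm.
- hook_collar (a point): Centre of the underside of the hook's collar, on the shaft axis, 38 mm below hook_grip. Same axes.
- fork_seat (a point): Fixed steel fork that holds the hook: point on top of its two arms (125 mm above bench) where the centre of the collar's underside rests. Slot between the arms 16 mm wide, open to the front (the fork's own -x; arms end 24 mm ahead, slot ends 32 mm behind); arms reach 26 mm each side; nothing rises above them. The hook starts with its foot to the open front; lifts straight up or out by the front.
- adapter: Loose grey plastic conical adapter, about 220 g: solid cone 30 mm across at the bottom, 54 mm at 46 mm up, then a rim 60 mm across up to 50 mm. Origin: centre of its flat bottom; z up its axis. Over its top stands a wire loop (see adapter_loop), 86 mm tall in all. At the start it stands on the floor of bucket a, its loop below the mouth.
- adapter_loop (a point): Underside of the loop's peak, on the adapter's axis, 81 mm above its bottom; same axes. The loop is an arch of 5 mm steel wire in the adapter's own y-z plane: feet 42 mm apart on the rim, sides upright to 66 mm, then closing to a blunt peak. Its opening, 37 mm wide and 31 mm high (from 50 to 81 mm above the bottom), is passed through along the adapter's x, from either side.
- bucket_a_mouth (a point): Centre of the mouth of the fixed upright metal bucket that holds the adapter (either of the two places): mouth 114 mm above the bench, outside 88 mm across, bore 78 mm across with a 5 mm wall, floor 106 mm below the mouth (8 mm above the bench).
- bucket_b_mouth (a point): Centre of the mouth of the other bucket, of the same make; it holds the plug.
- plug: A like grey conical plug (bystander) with a plain upright steel stud (18 mm thick, 24 mm tall) and no loop, 74 mm tall, standing in bucket b. Origin at the centre of its bottom.
- stand_seat (a point): Where the centre of the adapter's bottom lies when it is fully home in the fixed black drying stand: on the stand's axis, 20 mm above the bench. The stand: a round base 80 mm across and a conical cup, 60 mm across outside at the top, with a socket of the adapter's own taper, 49 mm across at its mouth. Home, the adapter has 37 mm of its cone inside.
- stand_mouth (a point): Centre of the mouth of the tapered socket, 57 mm above the bench, 37 mm above stand_seat.
- pump_bottle: Loose white pump bottle (bystander), 72 mm across, 219 mm tall with a spout reaching 35 mm from its axis; 600 g. Origin at the centre of its underside.
- tube_rack: Loose black rack of capped tubes (bystander), 118 x 74 mm, 102 mm tall. Origin at the centre of its underside.
- jar: Loose amber jar (bystander), 60 mm across, 85 mm tall. Origin at the centre of its underside.
Mind the look-alikes: they are no part of the job. Leave any green or pink look-alike of the part that bears hook_grip alone.

How it is judged (in metres and radians):
On the way, in this order (a step that is already met when the one before it is completed fails the run):
1. the adapter hangs from the hook, drawn up clear of its bucket's mouth (z of adapter in the frame of bucket_a_mouth above 0.002 m and contact force between hook and adapter above 0.5 N), for 0.1 s.
2. the adapter stands fully home and upright in the tapered socket (horizontal distance between adapter and stand_seat below 0.006 m and z of adapter in the frame of stand_seat between -0.006 and 0.005 m and angle between adapter's own z axis and vertical below 0.08 rad), for 0.2 s.
At the end, for the whole second after the job is handed in: The adapter stands at rest in the tapered socket, its bottom centre within 6 mm sideways of stand_seat and 6 mm below to 5 mm above it, upright within 0.08 rad, with the hook off its loop; the hook hangs at rest in its fork, collar centre within 14 mm of fork_seat, upright within 0.1 rad (all of step 2 and distance between hook_collar and fork_seat below 0.014 m and angle between hook_collar's own z axis and vertical below 0.1 rad and linear speed of each of adapter, hook below 0.02 m/s and contact force between hook and adapter below 0.1 N); the robot touches nothing.
It fails at once if the gripper or arm touches the adapter (contact force between any of the fingers, the arm and adapter above 0.5 N).
It fails at once if the adapter is slammed or forced into the stand (over 30 N) (contact force between adapter and stand above 30 N).
It fails at once if a bystander (pump bottle, tube rack, jar, or the plug in the other bucket) is shifted by more than 20 mm or tipped (distance of any of pump_bottle, tube_rack, jar, plug from where it was at the start of the episode above 0.02 m or angle between any of pump_bottle, tube_rack, jar, plug's own z axis and vertical above 0.25 rad).
It also fails if it takes over 72 s, if anything falls off the work surface, if the arm or the gripper's body presses on something with over 40 N, if the wrist force passes 120 N, or if a joint passes its speed limit or range.

### The arm

A 6-joint arm with a two-finger parallel gripper is mounted at the origin on the work surface. World frame = base frame: x ahead of the robot, y to its left, z up, the work surface at z = 0. Lengths are in m, angles in degrees, forces in N, time in s.
With the tool pointing down it reaches from about 0.325 to 0.9 m from the base axis. Payload 6.1 kg.
Tool frame: the origin (TCP) lies on the centre line of the jaws, within the pads' length; the fingertips stand 25 mm ahead of it and the grasp point (between the pads) lies 6 mm ahead of it (tip_reach is the distance from the TCP to the fingertips, in m); x points along the fingers, y is the direction in which the jaws open and shut, and the axes are right-handed (so a half turn about x gives the same grasp; the last joint's range is limited). The gripper opens to 85 mm and grips with 20 to 120 N. Pads are 22 mm wide; open, the fingers measure 114 mm over their backs; the gripper's body (76 mm by 85 mm) begins 54 mm behind the grasp point. The pads swing forward as they close: fully open they stand 13 mm farther back than shut.
Start: joints at [59.926, 12.628, 87.462, -0, 79.91, -7.225], TCP at [0.243, 0.576, 0.225] pointing down, gripper open.
Joint ranges: [-170.65, 170.65], [-52.31, 119.04], [5.05, 147.46], [-71.25, 251.25], [11.57, 151.72], [-153.62, 153.62]. Speed limits (degrees/s): [147.25, 147.25, 172.46, 180, 180, 180].

### API

Orientations are given as a 3x3 rotation matrix whose columns are the frame's x, y, z axes.
In Python, from bench import observe, read_camera, calibration, close_job, tip_reach gives the robot as it stands.
- The arm moves only by the tool step_arm, never from a script. Its argument "motion" is a list of rows, each a list of 4 numbers: the shift along the tool's x, y, z in cm, then the turn about the tool's x in degrees. A call has exactly 8 rows; each row shifts and turns the commanded pose from where the row before left it, along the tool's axes as they then stand; what a row does not reach is not made up. A row lasts 1/12 s, in which the tool goes at most 41.7 mm and 7.16 degrees, less where a joint would pass 70% of its speed; a pose out of reach is approached as far as the arm can. A call is refused whole if a number of a shift passes 4.17 or a number of a turn 7.16, either way. A call with a gripper value outside its range is refused whole. "jaw" is the finger opening in cm, from 0 to 8.54, set as the call begins (left out, the last holds). The fingers move at their own pace and stop on an object; "force" is the grip in N (left out, the last holds). Time passes only in rows, so rows that do not move let the fingers close, or fill a call up. It gives the time, the measured TCP pose, the force and the opening at its end, in the units of the state.
- observe(): the state, without advancing time (a new reading comes with each control period).
- read_camera(name): name is "scene" or "top" or "wrist"; returns the picture (480x640x3 uint8, blue, green, red); there is no depth.
- calibration(name): a dict with "mtx" (3x3 intrinsics, pixels), "k1" (the pictures are not rectified: a ray, as slopes to the right and down, at radius r is drawn at 1 + k1 r^2 times it, then the intrinsics apply), "world_to_cam" (4x4, takes a point from world to camera coordinates); the wrist camera has in their place "tool_from_camera" (4x4, takes a point from camera to tool coordinates, whose origin is the TCP and whose axes are the tool frame's). Camera axes: x right, y down, z forward; pixel columns grow to the right and rows downward; lengths in m; the calibration is good to about 2 mm. A picture is of the moment at which its call begins: read the wrist's pose just before it. calibration takes no time and is no camera call.
- close_job(): hands the job in, once; it reports no verdict.
The state is a dict: "clock": time; "qpos": joint angles; "joint_velocities": joint speeds; "tau": joint torques, N m; "tool_pos": TCP position; "ee_rot": TCP orientation; "force": force on the tool from outside, world axes, zero at the start; "ft_torque": the same for the moment, N m; "grip_width": finger opening in m.
Only numpy, scipy, OpenCV 4.12 (cv2) and the standard library are available. Lean on these libraries where they do the work, as an engineer would, in place of code of your own. Each camera call takes 0.05 s, during which the arm holds its last target.

## Working session

There is one attempt and no reset: what is moved stays moved. The work goes in short steps, Python scripts to look and compute and a tool call to move; the robot and the scene stay as the last step left them, time stands still between calls to the robot, and variables do not carry over. Pictures are saved under pics/ and viewed, and the job is handed in when it is done.

Besides the shell and the picture viewer there is one more tool, called in YAML: its name, and indented under it one key for each argument. step_arm: Moves the arm, as the interface text tells. Its arguments: {"type":"object","properties":{"motion":{"type":"array","items":{"type":"array","items":{"type":"number"}}},"jaw":{"type":"number"},"force":{"type":"number"}},"required":["motion"]}

```bash
ls; mkdir -p pics
python3 - <<'E'
from bench import *
import cv2,numpy as np
s=observe()
for k,v in s.items(): print(k,np.round(v,4).tolist())
for n in ("scene","top","wrist"):
    cv2.imwrite(f"pics/{n}0.png",read_camera(n))
    c=calibration(n)
    for k,v in c.items(): print(n,k,np.round(v,4).tolist())
print(tip_reach)
E
```

```text
pics
clock 0.0
qpos [59.9253, 12.6759, 87.5263, 0.0017, 79.9113, -7.2272]
joint_velocities [0.0191, 0.0398, 0.0416, 0.0221, 0.0206, -0.003]
tau [0.0003, -49.6885, -38.9401, -0.0001, 0.0108, 0.0]
tool_pos [0.2424, 0.5754, 0.2235]
ee_rot [[-0.001, 0.3883, 0.9215], [-0.0017, 0.9215, -0.3883], [-1.0, -0.002, -0.0003]]
force [-0.3387, -0.2839, 0.0932]
ft_torque [0.0112, 0.0383, -0.0299]
grip_width 0.0859
scene mtx [[615.4206, 0.0, 316.024], [0.0, 615.4206, 226.4628], [0.0, 0.0, 1.0]]
scene k1 -0.0292
scene world_to_cam [[0.3894, 0.921, 0.0142, -0.2287], [0.495, -0.1962, -0.8464, -0.2154], [-0.7768, 0.3366, -0.5323, 1.8673], [0.0, 0.0, 0.0, 1.0]]
top mtx [[514.4813, 0.0, 329.189], [0.0, 514.4813, 236.2874], [0.0, 0.0, 1.0]]
top k1 0.0072
top world_to_cam [[-0.0, -0.9998, 0.02, -0.0558], [-0.9807, -0.0039, -0.1954, 0.6195], [0.1955, -0.0196, -0.9805, 1.2431], [0.0, 0.0, 0.0, 1.0]]
wrist mtx [[338.5739, 0.0, 318.6992], [0.0, 338.5739, 248.8099], [0.0, 0.0, 1.0]]
wrist k1 -0.0293
wrist tool_from_camera [[-0.0002, -0.2972, 0.9548, -0.1497], [1.0, -0.0004, 0.0, -0.0001], [0.0004, 0.9548, 0.2972, -0.0762], [0.0, 0.0, 0.0, 1.0]]
0.025
```

View pics/scene0.png

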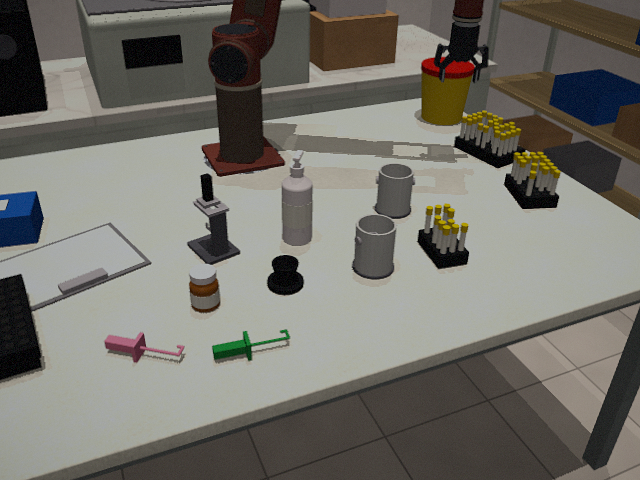

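View pics/top0.png

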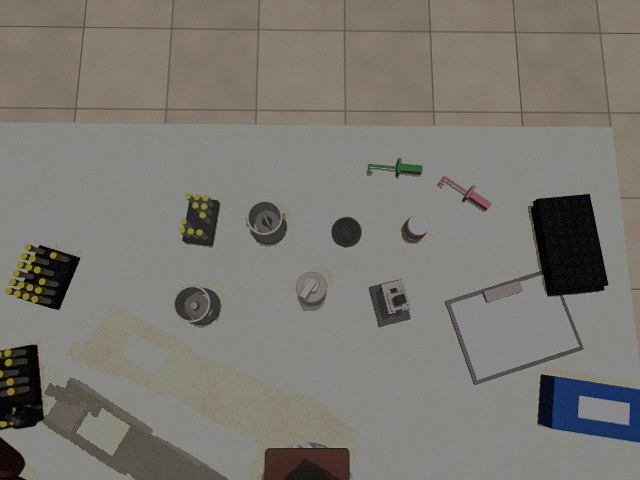

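View pics/wrist0.png

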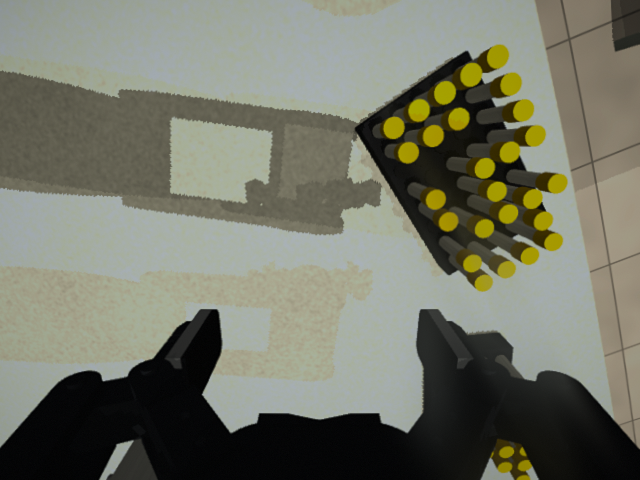

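Run:
```python
import cv2,numpy as np
t=cv2.imread("pics/top0.png");s=cv2.imread("pics/scene0.png")
def c(im,u,v,w=50,h=45,f=6,g=1.8):
    o=cv2.resize(im[v-h:v+h,u-w:u+w],None,fx=f,fy=f,interpolation=cv2.INTER_CUBIC)
    return np.clip(o.astype(float)*g,0,255).astype(np.uint8)
a=np.vstack([np.hstack([c(t,392,298,50,37,4),c(t,346,232,50,37,4)]),np.hstack([c(t,267,222,50,37,4),c(t,197,305,50,37,4)])])
cv2.imwrite("pics/crop_t.png",a)
b=np.vstack([np.hstack([c(s,212,220,50,50,4,1.3),c(s,285,275,50,50,4,1.3)])])
cv2.imwrite("pics/crop_s.png",b)
```

```text
(no output)
```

View pics/crop_t.png

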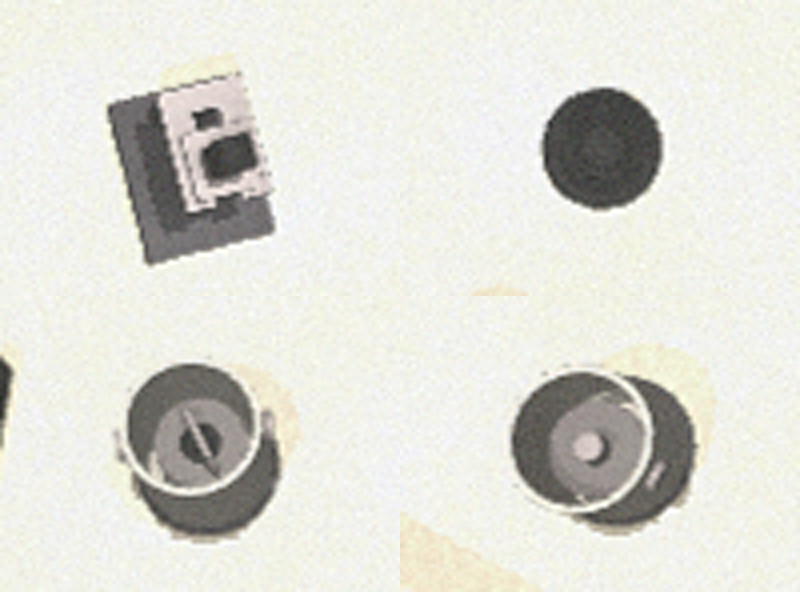

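View pics/crop_s.png

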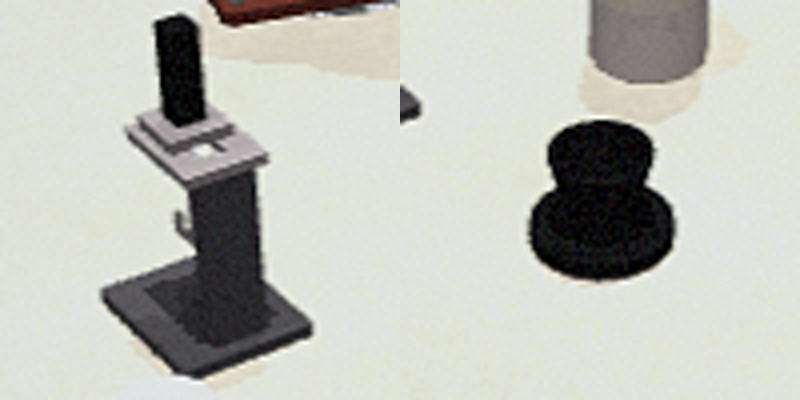

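```bash
cat > h.py <<'E'
from bench import *
import cv2,numpy as np
def ray(name,uv,T=None):
    c=calibration(name); K=np.array(c["mtx"],float)
    p=cv2.undistortPoints(np.array([[uv]],float),K,np.array([c["k1"],0,0,0],float))[0,0]
    d=np.array([p[0],p[1],1.])
    M=np.linalg.inv(np.array(c["world_to_cam"])) if T is None else T@np.array(c["tool_from_camera"])
    return M[:3,3],M[:3,:3]@d
def onz(name,uv,z,T=None):
    o,d=ray(name,uv,T); return o+d*(z-o[2])/d[2]
def toolT(s):
    T=np.eye(4);T[:3,:3]=s["ee_rot"];T[:3,3]=s["tool_pos"];return T
def proj(name,P,T=None):
    c=calibration(name);M=np.array(c["world_to_cam"]) if T is None else np.linalg.inv(T@np.array(c["tool_from_camera"]))
    p=M[:3,:3]@np.array(P,float)+M[:3,3]; x=p[:2]/p[2]; x=x*(1+c["k1"]*(x@x)); K=np.array(c["mtx"])
    return K[:2,:2]@x+K[:2,2]
def snap(fn):
    s=observe(); im=read_camera("wrist"); cv2.imwrite(f"pics/{fn}.png",im); np.save(f"pics/{fn}.npy",toolT(s)); print(s["clock"],np.round(s["tool_pos"],4),np.round(s["ee_rot"],3).tolist()); return im
def go(target,yaw=None):
    "remaining shift in tool cm, turn (yaw of tool y in deg)"
    s=observe();T=toolT(s);R=T[:3,:3]
    d=R.T@(np.array(target)-T[:3,3])*100
    y=np.degrees(np.arctan2(R[1,1],R[0,1]))
    t=None if yaw is None else -((yaw-y+180)%360-180)
    print("shift cm",np.round(d,2),"turn",t if t is None else round(t,2),"yaw",round(y,2),"q",np.round(s["qpos"],1),"clk",s["clock"])
E
python3 - <<'E'
from h import *
for n,uv,z in [("bucketA",(265.2,218),.114),("handletop",(399.5,299.75),.193),("stand",(346.5,232),.03),("bucketB",(192+0,297),.114),("bottletop",(312,288),.2),("jar",(415,229),.085),("rack",(200,220),.09)]: print(n,np.round(onz("top",uv,z),3))
for n,uv,z in [("handletop",(207,178),.193),("stand",(285,280),.005),("bucketA",(375.5,226),.114)]: print(n,np.round(onz("scene",uv,z),3))
E
```

```text
bucketA [0.654 0.103 0.114]
handletop [ 0.45  -0.209  0.193]
stand [ 0.637 -0.1    0.03 ]
bucketB [0.462 0.271 0.114]
bottletop [ 0.475 -0.014  0.2  ]
jar [ 0.634 -0.269  0.085]
rack [0.654 0.267 0.09 ]
handletop [ 0.471 -0.209  0.193]
stand [ 0.64  -0.096  0.005]
bucketA [0.669 0.103 0.114]
```

```bash
python3 -c "
from h import *
go([0.62,0.103,0.36],19)"
```

```text
shift cm [-13.59 -28.91  53.14] turn 48.15 yaw 67.15 q [59.9 12.7 87.5 -0.  79.9 -7.2] clk 0.15
```

step_arm:
  motion:
    - [-1.7,-1.0,2.0,0]
    - [-1.7,-1.8,3.2,0]
    - [-1.7,-1.8,3.3,0]
    - [-1.7,-1.8,3.3,0]
    - [-1.7,-1.8,3.3,0]
    - [-1.7,-1.8,3.3,0]
    - [-1.7,-1.8,3.3,0]
    - [-1.7,-1.8,3.3,0]

```text
clock: 0.82
tool_pos: [0.4209, 0.3519, 0.3613]
ee_rot: [[-0.0, 0.388, 0.922], [-0.0, 0.922, -0.388], [-1.0, -0.0, -0.0]]
force: [1.0, 1.0, 0.7]
grip_width: 0.0851
```

step_arm:
  motion:
    - [0,-1.8,3.3,0]
    - [0,-1.8,3.3,0]
    - [0,-1.8,3.3,0]
    - [0,-1.8,3.3,0]
    - [0,-1.8,3.3,0]
    - [0,-1.8,3.3,0]
    - [0,-1.8,3.3,0]
    - [0,-1.8,3.3,0]

```text
clock: 1.48
tool_pos: [0.6084, 0.1166, 0.3603]
ee_rot: [[-0.0, 0.388, 0.921], [0.0, 0.921, -0.388], [-1.0, -0.0, -0.0]]
force: [0.5, 0.3, 0.0]
grip_width: 0.0856
```

step_arm:
  motion:
    - [0,-0.9,1.6,0]
    - [0,0,0,7]
    - [0,0,0,7]
    - [0,0,0,7]
    - [0,0,0,7]
    - [0,0,0,7]
    - [0,0,0,7]
    - [0,0,0,6]

```text
clock: 2.15
tool_pos: [0.6186, 0.1042, 0.3602]
ee_rot: [[-0.001, 0.947, 0.323], [0.0, 0.323, -0.947], [-1.0, -0.001, -0.0]]
force: [0.2, 0.4, 0.8]
grip_width: 0.0852
```

```bash
python3 -c "
from h import *
go([0.62,0.103,0.36],19)
snap('w1')"
```

```text
shift cm [0.02 0.09 0.16] turn -0.18 yaw 18.82 q [  2.4  10.2  76.    0.   93.9 -16.5] clk 2.15
2.15 [0.6186 0.1042 0.3602] [[-0.001, 0.947, 0.323], [0.0, 0.323, -0.947], [-1.0, -0.001, -0.0]]
```

View pics/w1.png

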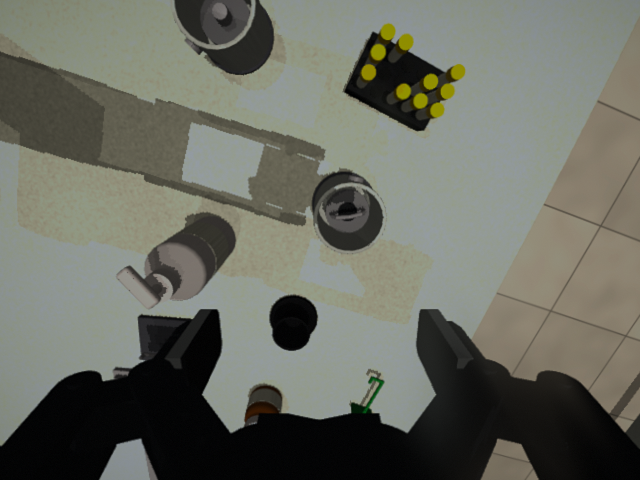

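Run:
```python
from h import *
im=cv2.imread("pics/w1.png");T=np.load("pics/w1.npy")
def c(u,v,w=50,h=50,f=8,g=1.8):
    o=cv2.resize(im[v-h:v+h,u-w:u+w],None,fx=f,fy=f,interpolation=cv2.INTER_CUBIC)
    return np.clip(o.astype(float)*g,0,255).astype(np.uint8)
cv2.imwrite("pics/w1c.png",np.hstack([c(348,215,50,50,7.5),c(294,325,50,50,7.5,3)])[:, :800])
cv2.imwrite("pics/w1c.png",np.hstack([c(348,215,50,50,4*1.0),c(294,325,50,50,4,4)]))
```

```text
(no output)
```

View pics/w1c.png

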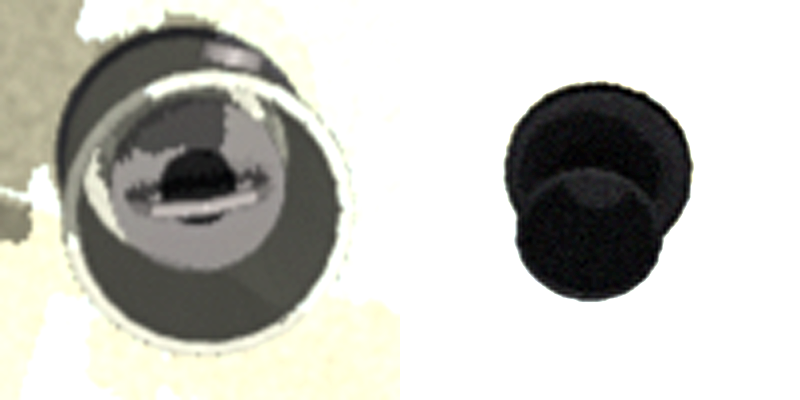

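step_arm:
  motion:
    - [1.4,0.4,-1.0,0]
    - [1.4,0.4,-1.0,0]
    - [1.4,0.4,-1.0,0]
    - [1.4,0.4,-1.0,0]
    - [1.4,0.4,0,0]
    - [1.4,0,0,0]
    - [1.0,0,0,0]
    - [0.6,0,0,0]

```text
clock: 2.87
tool_pos: [0.6239, 0.1478, 0.2578]
ee_rot: [[-0.003, 0.945, 0.328], [-0.001, 0.328, -0.945], [-1.0, -0.003, -0.0]]
force: [0.0, 0.8, 0.0]
grip_width: 0.0854
```

Run:
```python
from h import *
T=np.load("pics/w1.npy")
cp=lambda x,y:(298+x/4,165+y/4)
a=onz("wrist",cp(135,193),.058,T);b=onz("wrist",cp(265,183),.058,T);p=onz("wrist",cp(203,204),.093,T)
print(a,b,np.linalg.norm(a-b),np.degrees(np.arctan2(*(b-a)[1::-1])),p,(a+b)/2)
print("mouth",onz("wrist",cp(209,210),.114,T),"stand",onz("wrist",(291.5,333.75),.057,T))
im=snap('w2')
cv2.imwrite("pics/w2c.png",np.clip(im*1.7,0,255).astype(np.uint8))
```

```text
[0.63924062 0.09644736 0.058     ] [0.67967705 0.1138692  0.058     ] 0.04402982218218038 23.308561574069522 [0.65705171 0.10620012 0.093     ] [0.65945884 0.10515828 0.058     ]
mouth [0.65619716 0.10859718 0.114     ] stand [ 0.64330166 -0.09887813  0.057     ]
2.8667 [0.6239 0.1478 0.2578] [[-0.003, 0.945, 0.328], [-0.001, 0.328, -0.945], [-1.0, -0.003, -0.0]]
```

View pics/w2c.png

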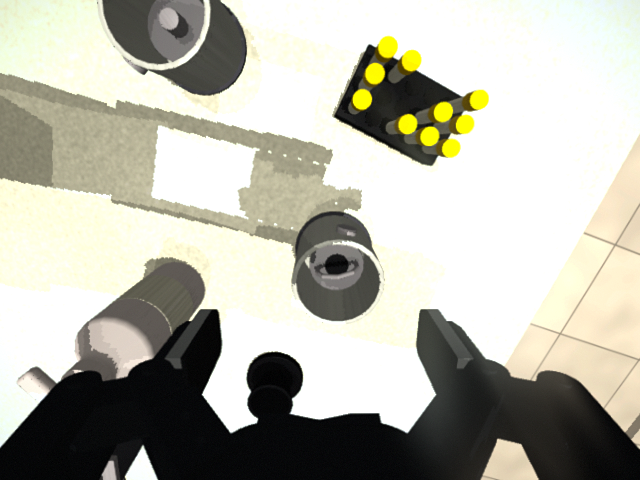

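Run:
```python
from h import *
im=cv2.imread("pics/w2.png")
o=cv2.resize(im[200:330,280:395],None,fx=4.5,fy=4.5,interpolation=cv2.INTER_CUBIC)
cv2.imwrite("pics/w2d.png",np.clip(o*1.5,0,255).astype(np.uint8))
```

```text
(no output)
```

View pics/w2d.png

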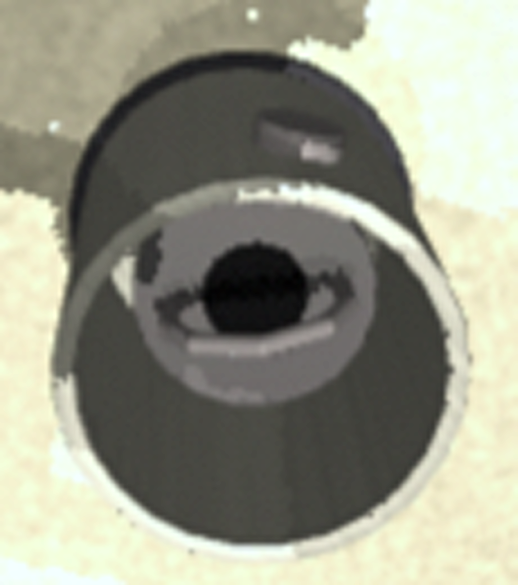

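Run:
```python
from h import *
T=np.load("pics/w2.npy")
cp=lambda x,y:(280+x/4.5,200+y/4.5)
f=lambda x,y,z:onz("wrist",cp(x,y),z,T)
for z in (.074,.078):
  a=f(190,347,z);b=f(330,325,z);print(a,b,np.linalg.norm(a-b),np.degrees(np.arctan2(*(b-a)[1::-1])),(a+b)/2)
print("peak",f(265,345,.093),"disc",f(255,288,.058),"rim",f(255,302,.058), "mouth",f(261,367,.114),"rimw",np.linalg.norm(f(135,300,.058)-f(375,300,.058)))
im=cv2.imread("pics/w2.png");g=im.max(2)
# mouth: check projected circle
for nm,c in (("261,367",f(261,367,.114)),):
  for ang in range(0,360,90):
    q=proj("wrist",c+.044*np.array([np.cos(np.radians(ang)),np.sin(np.radians(ang)),0]),T);print(np.round((q-[280,200])*4.5))
```

```text
[0.64586609 0.09298115 0.074     ] [0.67501049 0.10900264 0.074     ] 0.03325783611780714 28.798830870775785 [0.66043829 0.1009919  0.074     ]
[0.64530635 0.09450145 0.078     ] [0.67410124 0.11033081 0.078     ] 0.032859002322599334 28.798830870775742 [0.65970379 0.10241613 0.078     ]
peak [0.65876457 0.1061284  0.093     ] disc [0.65794603 0.10670007 0.058     ] rim [0.65919172 0.10328632 0.058     ] mouth [0.65569824 0.10882059 0.114     ] rimw 0.05862961183080419
[457. 430.]
[337. 175.]
[ 60. 302.]
[191. 545.]
```

```bash
python3 -c "
from h import *
go([0.683,0.034,0.20],23)"
```

```text
shift cm [ 5.72  1.9  12.69] turn -3.86 yaw 19.14 q [  6.3  13.9  82.5  -0.   83.9 -12.9] clk 2.9167
```

step_arm:
  motion:
    - [0,0.3,2.2,0]
    - [0,0.3,2.2,0]
    - [0,0.3,2.2,0]
    - [1.2,0.3,2.2,0]
    - [1.2,0.3,2.2,0]
    - [1.2,0.4,1.7,0]
    - [1.1,0,0,0]
    - [1.0,0,0,-3.9]

```text
clock: 3.58
tool_pos: [0.6847, 0.0329, 0.2032]
ee_rot: [[0.0, 0.921, 0.389], [0.0, 0.389, -0.921], [-1.0, 0.0, 0.0]]
force: [0.0, -0.3, -1.1]
grip_width: 0.0851
```

step_arm:
  motion:
    - [0,0,0,0]
    - [0,0,0,0]
    - [0,0,0,0]
    - [0,0,0,0]
    - [0,0,0,0]
    - [0,0,0,0]
    - [0,0,0,0]
    - [0,0,0,0]

```text
clock: 4.25
tool_pos: [0.6843, 0.0346, 0.2039]
ee_rot: [[0.0, 0.92, 0.392], [-0.0, 0.392, -0.92], [-1.0, 0.0, 0.0]]
force: [-0.7, -0.2, -0.4]
grip_width: 0.0854
```

Run:
```python
from h import *
im=snap('w3');T=np.load("pics/w3.npy")
u,v=np.round(proj("wrist",[.657,.107,.1],T)).astype(int);print(u,v)
u0,v0=u-65,max(v-65,0)
o=cv2.resize(im[v0:v0+130,u0:u0+130],None,fx=4.5,fy=4.5,interpolation=cv2.INTER_CUBIC)
print(u0,v0)
cv2.imwrite("pics/w3d.png",np.clip(o*1.5,0,255).astype(np.uint8))
```

```text
4.25 [0.6843 0.0346 0.2039] [[0.0, 0.92, 0.392], [-0.0, 0.392, -0.92], [-1.0, 0.0, 0.0]]
323 142
258 77
```

View pics/w3d.png

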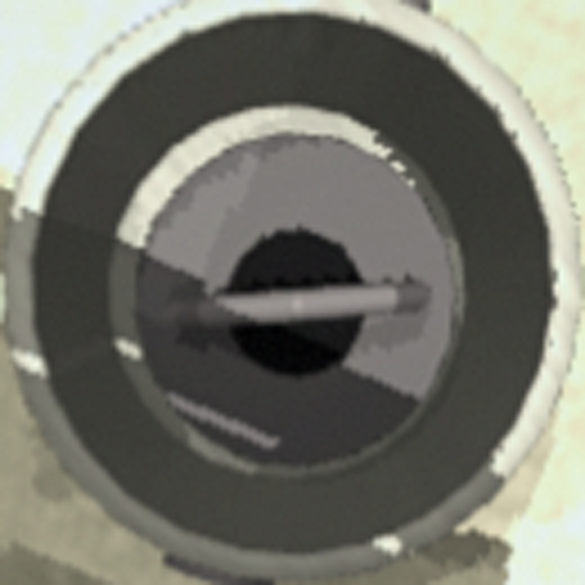

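View pics/w3.png

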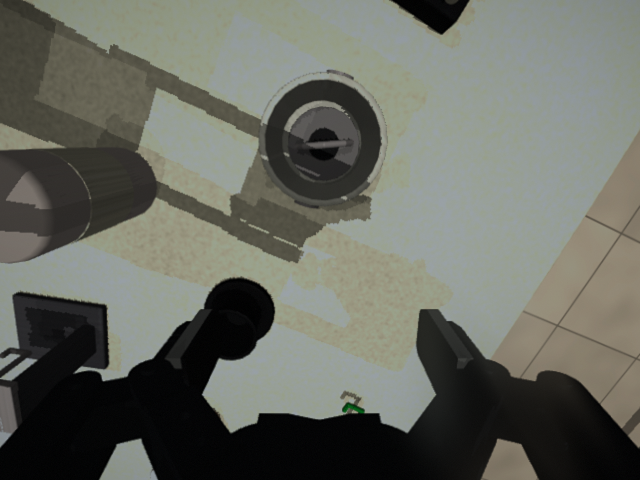

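Run:
```python
from h import *
T=np.load("pics/w3.npy")
f=lambda x,y,z:onz("wrist",(258+x/4.5,77+y/4.5),z,T)
print("mouth",f(292,282,.114),"w",np.linalg.norm(f(33,282,.114)-f(552,282,.114)))
print("peak",f(300,301,.093),"disc",f(297,303,.058),"rim",f(298,300,.058))
a=f(215,306,.090);b=f(395,298,.090);print(np.degrees(np.arctan2(*(b-a)[1::-1])),np.linalg.norm(a-b))
a=f(180,310,.062);b=f(425,295,.062);print(np.degrees(np.arctan2(*(b-a)[1::-1])),np.linalg.norm(a-b))
```

```text
mouth [0.65591906 0.1079952  0.114     ] w 0.07795348538186833
peak [0.65843936 0.10607464 0.093     ] disc [0.65862033 0.10573672 0.058     ] rim [0.65857969 0.10630121 0.058     ]
25.493560219517914 0.02984919754160864
26.413680006532147 0.044985536725486434
```

step_arm:
  motion:
    - [0,-0.7,1.5,0]
    - [0,-1.4,2.8,0]
    - [0,-1.5,3.0,0]
    - [0,-1.5,3.0,0]
    - [0,-1.5,3.0,0]
    - [0,-1.5,3.0,0]
    - [0,-0.9,2.0,0]
    - [0,0,0,0]

```text
clock: 4.97
tool_pos: [0.6721, -0.1755, 0.2035]
ee_rot: [[-0.0, 0.922, 0.387], [-0.002, 0.387, -0.922], [-1.0, -0.001, 0.002]]
force: [0.6, -0.4, -0.4]
grip_width: 0.0852
```

step_arm:
  motion:
    - [0,0,0,0]
    - [0,0,0,0]
    - [0,0,0,0]
    - [0,0,0,0]
    - [0,0,0,0]
    - [0,0,0,0]
    - [0,0,0,0]
    - [0,0,0,0]

```text
clock: 5.63
tool_pos: [0.6732, -0.1687, 0.2036]
ee_rot: [[-0.0, 0.92, 0.392], [0.0, 0.392, -0.92], [-1.0, -0.0, -0.0]]
force: [0.4, 0.2, 0.1]
grip_width: 0.0852
```

Run:
```python
from h import *
im=snap('w4');T=np.load("pics/w4.npy")
u,v=np.round(proj("wrist",[.643,-.099,.057],T)).astype(int)
u0,v0=u-65,max(v-65,0)
o=cv2.resize(im[v0:v0+130,u0:u0+130],None,fx=4.5,fy=4.5,interpolation=cv2.INTER_CUBIC)
print(u0,v0)
cv2.imwrite("pics/w4d.png",np.clip(o*4.,0,255).astype(np.uint8))
```

```text
5.6333 [ 0.6732 -0.1687  0.2036] [[-0.0, 0.92, 0.392], [0.0, 0.392, -0.92], [-1.0, -0.0, -0.0]]
254 79
```

View pics/w4d.png

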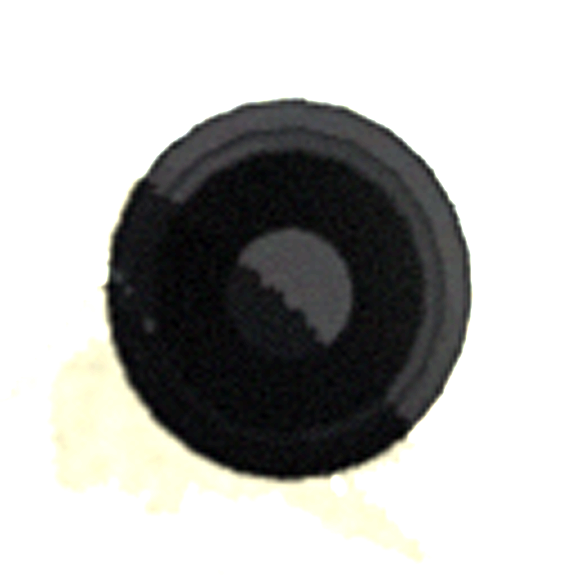

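View pics/w4.png

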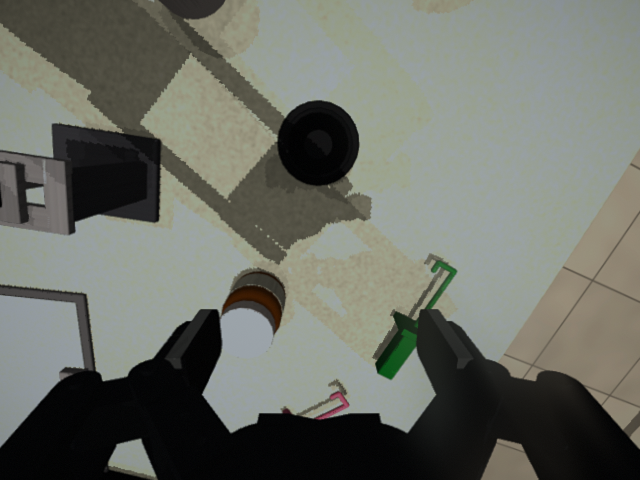

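Run:
```python
from h import *
T=np.load("pics/w4.npy")
f=lambda x,y,z:onz("wrist",(254+x/4.5,79+y/4.5),z,T)
print("base",f(289,288,.01),"w",np.linalg.norm(f(108,288,.01)-f(470,288,.01)),"disc",f(291,292,.02),"cup",f(293,295,.057))
t=onz("wrist",(32,195),.13,T);print("fork",t)
go([.455+.0,-.21,.3],-76)
```

```text
base [ 0.6423716  -0.09843362  0.01      ] w 0.07808695339929837 disc [ 0.64309535 -0.09902037  0.02      ] cup [ 0.64365763 -0.09934437  0.057     ]
fork [ 0.47795781 -0.20351137  0.13      ]
shift cm [ -9.64 -21.68  -4.77] turn 99.08 yaw 23.08 q [-20.6  22.8  77.2  -0.   80.  -43.7] clk 5.6833
```

step_arm:
  motion:
    - [-2.4,-2.0,0,0]
    - [-2.4,-3.0,-0.8,0]
    - [-2.4,-3.2,-0.8,0]
    - [-2.4,-3.2,-0.8,0]
    - [0,-3.8,-0.9,0]
    - [0,-3.8,-0.9,0]
    - [0,-3.8,-0.9,0]
    - [0,-3.0,-0.9,0]

```text
clock: 6.35
tool_pos: [0.41, -0.2152, 0.2998]
ee_rot: [[0.0, 0.92, 0.391], [-0.001, 0.391, -0.92], [-1.0, -0.0, 0.001]]
force: [0.3, -0.3, 0.7]
grip_width: 0.0853
```

step_arm:
  motion:
    - [0,-2.8,0,0]
    - [0,0,0,7.1]
    - [0,0,0,7.1]
    - [0,0,0,7.1]
    - [0,0,0,7.1]
    - [0,0,0,7.1]
    - [0,0,0,7.1]
    - [0,0,0,7.1]

```text
clock: 7.02
tool_pos: [0.3864, -0.226, 0.2998]
ee_rot: [[0.0, 0.891, -0.454], [-0.0, -0.454, -0.891], [-1.0, 0.001, 0.0]]
force: [0.1, -0.4, -1.1]
grip_width: 0.0855
```

step_arm:
  motion:
    - [0,0,0,7.1]
    - [0,0,0,7.1]
    - [0,0,0,7.1]
    - [0,0,0,7.1]
    - [0,0,0,7.1]
    - [0,0,0,7.1]
    - [0,0,0,7]
    - [0,0,0,0]

```text
clock: 7.68
tool_pos: [0.3864, -0.226, 0.2998]
ee_rot: [[0.0, 0.233, -0.972], [-0.0, -0.972, -0.233], [-1.0, 0.0, -0.0]]
force: [0.3, -0.3, 0.0]
grip_width: 0.0855
```

Run:
```python
from h import *
im=snap('w5');T=np.load("pics/w5.npy")
cv2.imwrite("pics/w5d.png",np.clip(im*1.5,0,255).astype(np.uint8))
print(observe()["qpos"])
```

```text
7.6833 [ 0.3864 -0.226   0.2998] [[0.0, 0.233, -0.972], [-0.0, -0.972, -0.233], [-1.0, 0.0, -0.0]]
[-4.04283352e+01 -1.48253012e+01  1.06526244e+02 -4.97885973e-04
  8.82790506e+01  3.56908218e+01]
```

View pics/w5d.png

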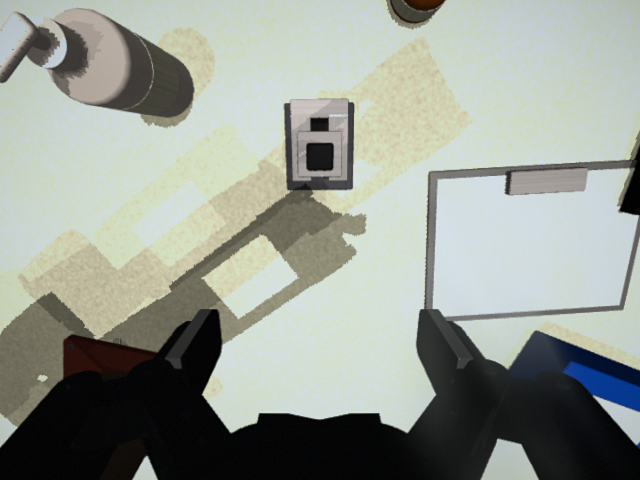

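Run:
```python
from h import *
im=cv2.imread("pics/w5.png")
o=cv2.resize(im[90:200,270:370],None,fx=5.4,fy=5.4,interpolation=cv2.INTER_CUBIC)
cv2.imwrite("pics/w5e.png",np.clip(o*1.6,0,255).astype(np.uint8))
```

```text
(no output)
```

View pics/w5e.png

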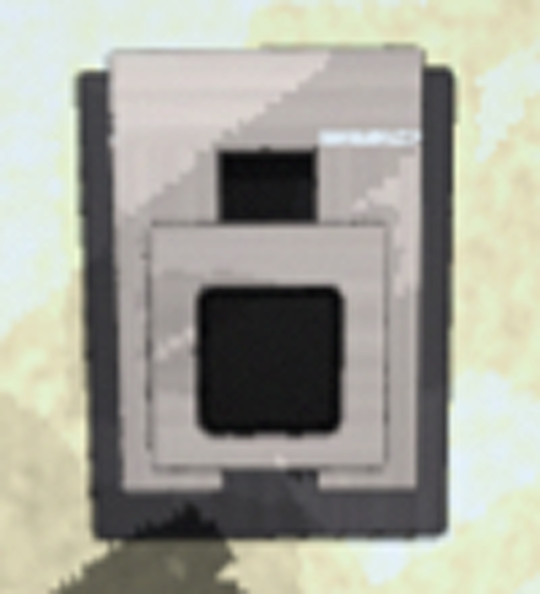

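Run:
```python
from h import *
T=np.load("pics/w5.npy")
f=lambda x,y,z:onz("wrist",(270+x/5.4,90+y/5.4),z,T)
print("top",f(270,361,.193),np.linalg.norm(f(197,361,.193)-f(343,361,.193)),"collar",f(269.5,345,.133),np.linalg.norm(f(152,345,.133)-f(387,345,.133)))
a=f(152,226,.133);b=f(386,222,.133);print(np.degrees(np.arctan2(*(b-a)[1::-1])))
a=f(154,467,.133);b=f(386,465,.133);print(np.degrees(np.arctan2(*(b-a)[1::-1])))
a=f(108,52,.125);b=f(422,47,.125);print(np.degrees(np.arctan2(*(b-a)[1::-1])))
a=f(221,490,.125);b=f(318,488,.125);print(f(269,489,.125), f(267,151,.125),f(.5*(221+318),489,.125))
go([.456,-.207,.24],-76)
```

```text
top [ 0.45122441 -0.2113098   0.193     ] 0.019820410185565816 collar [ 0.45161867 -0.21134217  0.133     ] 0.039274428639072295
-75.58743001568638
-76.0326378161653
-75.67362184045312
[ 0.42767382 -0.21704263  0.125     ] [ 0.48173006 -0.20369209  0.125     ] [ 0.42769424 -0.21712777  0.125     ]
shift cm [ 5.98 -0.17 -7.21] turn -0.12 yaw -76.12 q [-40.4 -14.8 106.5  -0.   88.3  35.7] clk 7.7333
```

Run:
```python
from h import *
go([.4513,-.2113,.171],-75.8)
```

```text
shift cm [12.88  0.13 -6.65] turn -0.32 yaw -76.12 q [-40.4 -14.8 106.5  -0.   88.3  35.7] clk 7.7333
```

step_arm:
  motion:
    - [0,0.13,-1.5,-0.3]
    - [0,0,-2.0,0]
    - [0,0,-2.0,0]
    - [1.0,0,-1.15,0]
    - [2.0,0,0,0]
    - [2.0,0,0,0]
    - [2.0,0,0,0]
    - [1.5,0,0,0]

```text
clock: 8.4
tool_pos: [0.4508, -0.2107, 0.2128]
ee_rot: [[-0.001, 0.248, -0.969], [0.001, -0.969, -0.248], [-1.0, -0.001, 0.001]]
force: [-0.0, 0.5, 0.3]
grip_width: 0.0853
```

Run:
```python
from h import *
go([.4513,-.2113,.171],-75.8)
im=snap('w6')
```

```text
shift cm [ 4.18  0.08 -0.04] turn 0.13 yaw -75.67 q [-34.1  -4.5 106.8  -0.   77.8  41.5] clk 8.4
8.4 [ 0.4508 -0.2107  0.2128] [[-0.001, 0.248, -0.969], [0.001, -0.969, -0.248], [-1.0, -0.001, 0.001]]
```

View pics/w6.png

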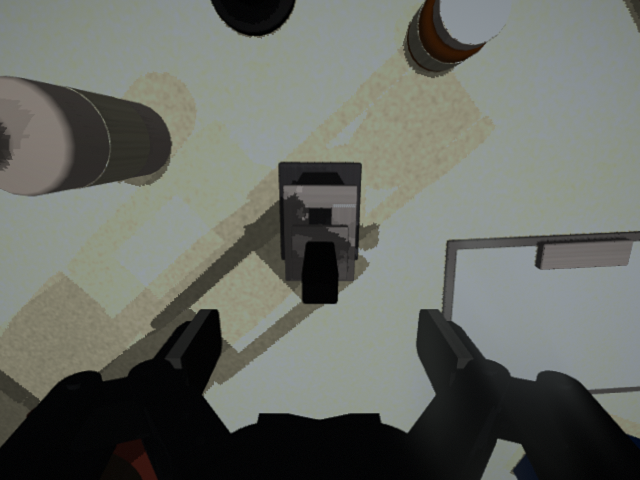

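step_arm:
  motion:
    - [1.4,0,0,0]
    - [1.4,0,0,0]
    - [1.0,0,0,0]
    - [0.4,0,0,0]
    - [0,0,0,0]
    - [0,0,0,0]
    - [0,0,0,0]
    - [0,0,0,0]

```text
clock: 9.12
tool_pos: [0.4518, -0.2115, 0.1736]
ee_rot: [[0.001, 0.243, -0.97], [-0.001, -0.97, -0.243], [-1.0, 0.001, -0.001]]
force: [-0.5, -0.3, -0.2]
grip_width: 0.085
```

step_arm:
  motion:
    - [0,0,0,0]
    - [0,0,0,0]
    - [0,0,0,0]
    - [0,0,0,0]
    - [0,0,0,0]
    - [0,0,0,0]
    - [0,0,0,0]
    - [0,0,0,0]
  jaw: 1.0
  force: 70

```text
clock: 9.78
tool_pos: [0.4515, -0.2112, 0.1729]
ee_rot: [[0.0, 0.243, -0.97], [-0.0, -0.97, -0.243], [-1.0, 0.0, -0.0]]
force: [1.4, 0.6, 2.8]
grip_width: 0.0179
```

step_arm:
  motion:
    - [-0.5,0,0,0]
    - [-1.0,0,0,0]
    - [-2.0,0,0,0]
    - [-3.0,0,0,0]
    - [-3.2,0,0,0]
    - [-3.2,0,0,0]
    - [-3.2,0,0,0]
    - [-2.6,0,0,0]

```text
clock: 10.45
tool_pos: [0.4513, -0.2112, 0.363]
ee_rot: [[0.002, 0.243, -0.97], [-0.001, -0.97, -0.243], [-1.0, 0.002, -0.001]]
force: [0.8, -0.7, -1.5]
grip_width: 0.0181
```

Run:
```python
from h import *
s=observe();print(s["grip_width"],s["force"],s["tool_pos"])
im=snap('w7')
cv2.imwrite("pics/s7.png",read_camera("scene")[50:350,100:400])
go([.645,.1334,.36],26)
```

```text
0.01805277304464918 [ 0.81996056 -0.65286241 -1.5494719 ] [ 0.45129951 -0.21119542  0.36301509]
10.45 [ 0.4513 -0.2112  0.363 ] [[0.002, 0.243, -0.97], [-0.001, -0.97, -0.243], [-1.0, 0.002, -0.001]]
shift cm [  0.58 -28.87 -27.02] turn -101.95 yaw -75.95 q [-34.1  -8.3  94.1  -0.   93.7  41.8] clk 10.55
```

View pics/w7.png

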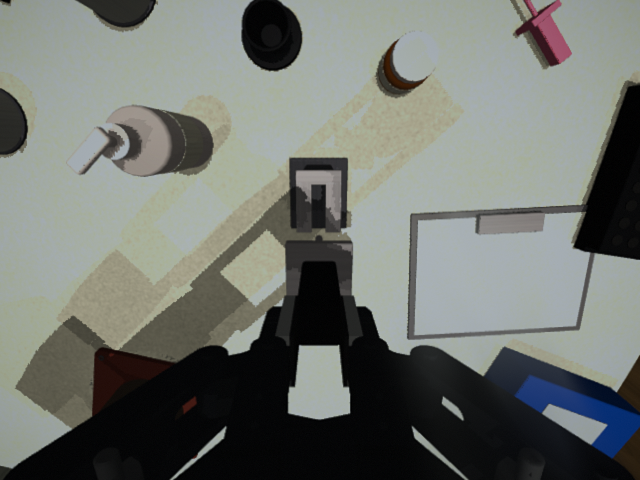

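View pics/s7.png

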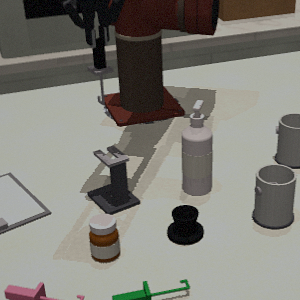

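step_arm:
  motion:
    - [0,-1.2,-1.1,0]
    - [0,-2.3,-2.1,0]
    - [0,-2.6,-2.4,0]
    - [0,-2.6,-2.4,0]
    - [0,-2.6,-2.4,0]
    - [0,-2.6,-2.4,0]
    - [0,-2.6,-2.4,0]
    - [0,-2.6,-2.4,0]

```text
clock: 11.22
tool_pos: [0.5757, 0.0186, 0.3588]
ee_rot: [[-0.001, 0.243, -0.97], [0.0, -0.97, -0.243], [-1.0, -0.0, 0.001]]
force: [0.8, -0.4, -1.2]
grip_width: 0.018
```

step_arm:
  motion:
    - [0,-2.6,-2.4,0]
    - [0,-2.6,-2.4,0]
    - [0,-2.5,-2.5,0]
    - [0,-2.1,-2.1,0]
    - [0,0,0,-4]
    - [0,0,0,-7]
    - [0,0,0,-7]
    - [0,0,0,-7]

```text
clock: 11.88
tool_pos: [0.6426, 0.1351, 0.3582]
ee_rot: [[-0.002, 0.635, -0.772], [-0.0, -0.772, -0.635], [-1.0, -0.001, 0.002]]
force: [0.6, -0.0, -0.6]
grip_width: 0.0178
```

step_arm:
  motion:
    - [0,0,0,-7]
    - [0,0,0,-7]
    - [0,0,0,-7]
    - [0,0,0,-7]
    - [0,0,0,-7]
    - [0,0,0,-7]
    - [0,0,0,-7]
    - [0,0,0,-7]

```text
clock: 12.55
tool_pos: [0.6426, 0.1346, 0.3585]
ee_rot: [[-0.002, 0.996, 0.094], [-0.0, 0.094, -0.996], [-1.0, -0.002, 0.0]]
force: [-0.8, -0.2, -1.4]
grip_width: 0.018
```

step_arm:
  motion:
    - [0,0,0,-7]
    - [0,0,0,-7]
    - [0,0,0,-5]
    - [0,0,0,-2]
    - [0,0,0,0]
    - [0,0,0,0]
    - [0,0,0,0]
    - [0,0,0,0]

```text
clock: 13.22
tool_pos: [0.6429, 0.1347, 0.3593]
ee_rot: [[-0.0, 0.899, 0.438], [-0.0, 0.438, -0.899], [-1.0, -0.0, -0.0]]
force: [0.3, -0.1, -0.9]
grip_width: 0.0178
```

Run:
```python
from h import *
go([.645,.1334,.28],26)
im=snap('w8')
```

```text
shift cm [7.93 0.13 0.21] turn -0.0 yaw 26.0 q [  5.   14.4  71.2  -0.   94.5 -21. ] clk 13.2167
13.2167 [0.6429 0.1347 0.3593] [[-0.0, 0.899, 0.438], [-0.0, 0.438, -0.899], [-1.0, -0.0, -0.0]]
```

View pics/w8.png

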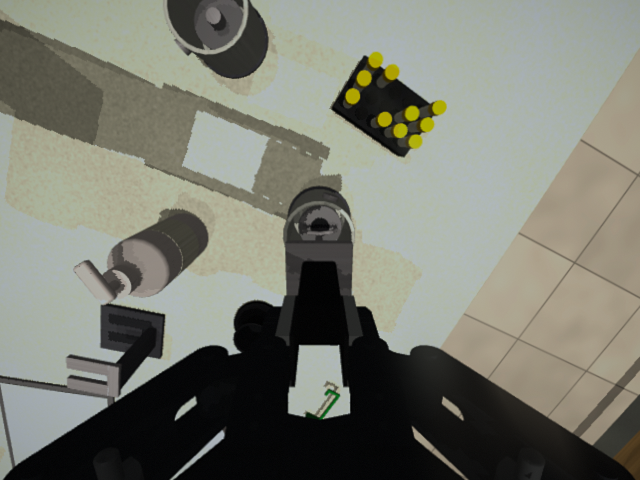

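step_arm:
  motion:
    - [1.0,0.13,0.2,0]
    - [2.0,0,0,0]
    - [2.5,0,0,0]
    - [2.2,0,0,0]
    - [1.4,0,0,0]
    - [0.8,0,0,0]
    - [0,0,0,0]
    - [0,0,0,0]

```text
clock: 13.93
tool_pos: [0.6453, 0.1335, 0.261]
ee_rot: [[0.0, 0.898, 0.439], [-0.0, 0.439, -0.898], [-1.0, 0.0, 0.0]]
force: [0.7, -1.0, -1.0]
grip_width: 0.0177
```

Run:
```python
from h import *
go([.645,.1334,.193],26)
im=snap('w9')
s=read_camera("scene");cv2.imwrite("pics/s9.png",s)
t=read_camera("top");cv2.imwrite("pics/t9.png",t)
a=cv2.resize(s[100:290,310:460],(474,600),interpolation=cv2.INTER_CUBIC)
b=cv2.resize(im[170:330,260:380],(326,435),interpolation=cv2.INTER_CUBIC)
b=np.vstack([b,np.zeros((165,326,3),np.uint8)])
cv2.imwrite("pics/c9.png",np.clip(np.hstack([a,b])*1.6,0,255).astype(np.uint8))
```

```text
shift cm [ 6.8  -0.03 -0.01] turn 0.05 yaw 26.05 q [  4.8  16.1  79.4  -0.   84.4 -21.2] clk 13.9333
13.9333 [0.6453 0.1335 0.261 ] [[0.0, 0.898, 0.439], [-0.0, 0.439, -0.898], [-1.0, 0.0, 0.0]]
```

View pics/c9.png

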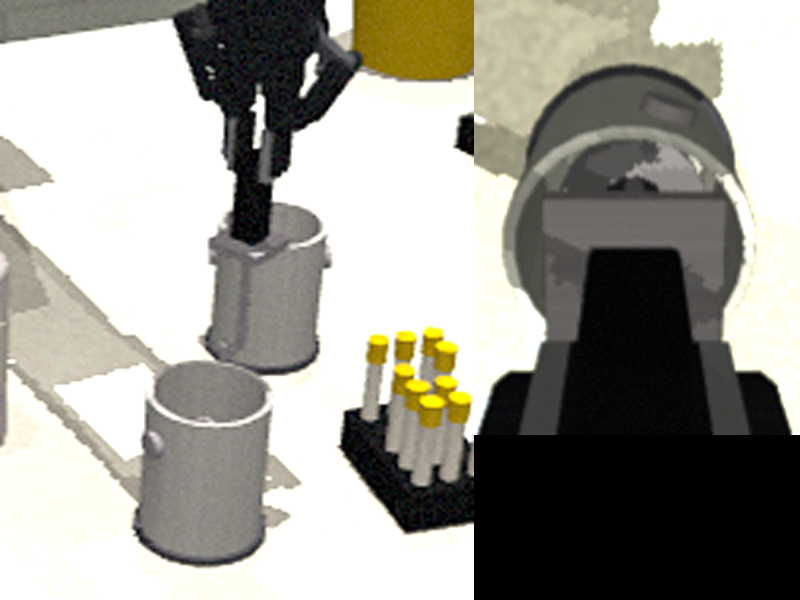

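Run:
```python
from h import *
s=cv2.imread("pics/s9.png")
u=np.array([.439,-.898])
b=np.array([.6453,.1335])
for nm,P in (("shaft up",[*b,.21]),("shaft foot",[*b,.138]),("tip base",[*(b+.02*u),.138]),("tip top",[*(b+.02*u),.150])): print(nm,proj("scene",P))
a=cv2.resize(s[150:220,350:420],None,fx=8,fy=8,interpolation=cv2.INTER_CUBIC)
cv2.imwrite("pics/c9b.png",a)
```

```text
shaft up [386.34139033 179.15078423]
shaft foot [383.86653986 208.52925208]
tip base [378.43522599 212.00910924]
tip top [378.81641787 207.19905909]
```

View pics/c9b.png

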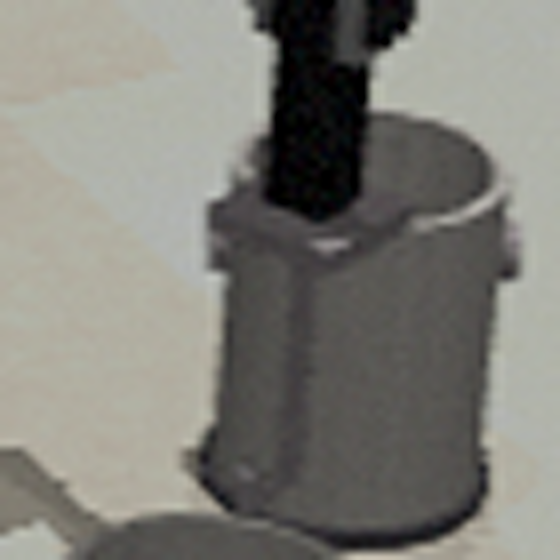

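Run:
```python
from h import *
c=np.array([.656,.108])
P=[proj("scene",[c[0]+.044*np.cos(t),c[1]+.044*np.sin(t),.114]) for t in np.linspace(0,6.283,200)]
P=np.array(P);print(P.min(0),P.max(0))
s=cv2.imread("pics/s9.png")
a=cv2.resize(s[205:285,340:410],None,fx=7,fy=7,interpolation=cv2.INTER_CUBIC)
for p in P: cv2.circle(a,tuple(int(round(x)) for x in (p-[340,205]+.5)*7),1,(0,0,255),-1)
cv2.imwrite("pics/c9c.png",a)
```

```text
[354.69820689 212.18622901] [395.39465784 233.60822732]
```

View pics/c9c.png

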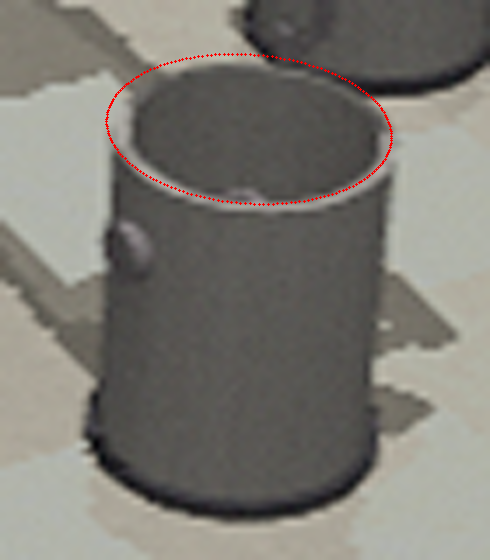

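step_arm:
  motion:
    - [0.5,0,0,0]
    - [0.7,0,0,0]
    - [0.7,0,0,0]
    - [0.6,0,0,0]
    - [0.5,0,0,0]
    - [0.4,0,0,0]
    - [0,0,0,0]
    - [0,0,0,0]

```text
clock: 14.75
tool_pos: [0.6449, 0.1335, 0.2261]
ee_rot: [[-0.001, 0.898, 0.439], [-0.0, 0.439, -0.898], [-1.0, -0.001, -0.0]]
force: [0.3, 1.0, -1.2]
grip_width: 0.0181
```

step_arm:
  motion:
    - [0.4,0,0,0]
    - [0.5,0,0,0]
    - [0.6,0,0,0]
    - [0.6,0,0,0]
    - [0.6,0,0,0]
    - [0.4,0,0,0]
    - [0.3,0,0,0]
    - [0,0,0,0]

```text
clock: 15.42
tool_pos: [0.6445, 0.1334, 0.1914]
ee_rot: [[-0.002, 0.898, 0.439], [-0.0, 0.439, -0.898], [-1.0, -0.002, -0.001]]
force: [-1.0, -0.4, -1.7]
grip_width: 0.018
```

Run:
```python
from h import *
go([.645,.1334,.193],26)
s=observe();print(s["force"])
im=snap('w10');t=read_camera("top")
b=cv2.resize(im[170:330,260:380],None,fx=3.5,fy=3.5,interpolation=cv2.INTER_CUBIC)
cv2.imwrite("pics/c10.png",np.clip(b*1.6,0,255).astype(np.uint8))
```

```text
shift cm [-0.16  0.04  0.02] turn 0.05 yaw 26.05 q [  4.8  18.5  84.   -0.   77.6 -21.2] clk 15.4167
[-1.0141223  -0.42893869 -1.74734114]
15.4167 [0.6445 0.1334 0.1914] [[-0.002, 0.898, 0.439], [-0.0, 0.439, -0.898], [-1.0, -0.002, -0.001]]
```

View pics/c10.png

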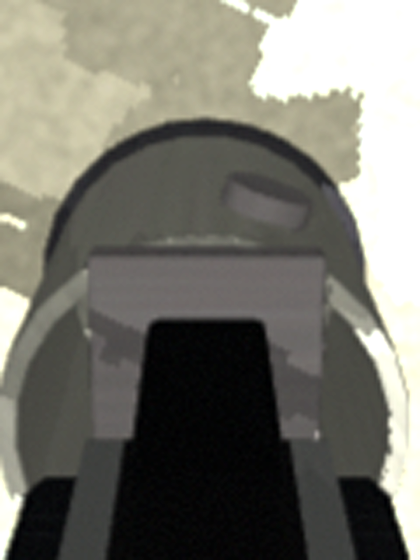

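step_arm:
  motion:
    - [-0.1,0.05,0.2,0]
    - [0,0,0.3,0]
    - [0,0,0.4,0]
    - [0,0,0.4,0]
    - [0,0,0.4,0]
    - [0,0,0.3,0]
    - [0,0,0.2,0]
    - [0,0,0,0]

```text
clock: 16.18
tool_pos: [0.6554, 0.1133, 0.1935]
ee_rot: [[-0.0, 0.899, 0.439], [-0.0, 0.439, -0.899], [-1.0, -0.0, 0.0]]
force: [-0.6, 0.5, -2.0]
grip_width: 0.0183
```

step_arm:
  motion:
    - [-0.2,0,0,0]
    - [-0.3,0,0,0]
    - [-0.3,0,0,0]
    - [-0.3,0,0,0]
    - [-0.3,0,0,0]
    - [-0.3,0,0,0]
    - [-0.3,0,0,0]
    - [0,0,0,0]

```text
clock: 16.85
tool_pos: [0.6553, 0.114, 0.214]
ee_rot: [[0.0, 0.898, 0.439], [0.0, 0.439, -0.898], [-1.0, 0.0, 0.0]]
force: [-0.8, 0.8, -3.6]
grip_width: 0.0183
```

step_arm:
  motion:
    - [-0.2,0,0,0]
    - [-0.3,0,0,0]
    - [-0.3,0,0,0]
    - [-0.3,0,0,0]
    - [-0.3,0,0,0]
    - [-0.3,0,0,0]
    - [-0.3,0,0,0]
    - [0,0,0,0]

```text
clock: 17.52
tool_pos: [0.6556, 0.114, 0.2347]
ee_rot: [[0.001, 0.898, 0.439], [0.0, 0.439, -0.898], [-1.0, 0.001, 0.001]]
force: [0.5, -0.6, -3.7]
grip_width: 0.0182
```

Run:
```python
from h import *
s=observe();print(s["force"])
im=snap('w11');s=read_camera("scene");cv2.imwrite("pics/s11.png",s)
b=cv2.resize(im[170:330,260:380],None,fx=3.5,fy=3.5,interpolation=cv2.INTER_CUBIC)
a=cv2.resize(s[150:270,330:420],(420,560),interpolation=cv2.INTER_CUBIC)
cv2.imwrite("pics/c11.png",np.clip(np.hstack([b[:560],a])*1.4,0,255).astype(np.uint8))
```

```text
[ 0.47053762 -0.58076004 -3.72281657]
17.5167 [0.6556 0.114  0.2347] [[0.001, 0.898, 0.439], [0.0, 0.439, -0.898], [-1.0, 0.001, 0.001]]
```

View pics/c11.png

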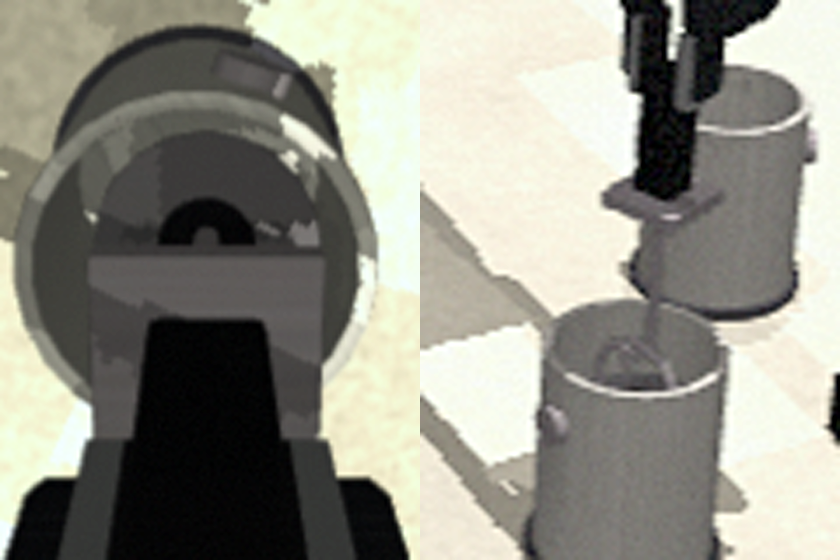

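step_arm:
  motion:
    - [-0.2,0,0,0]
    - [-0.4,0,0,0]
    - [-0.6,0,0,0]
    - [-0.7,0,0,0]
    - [-0.7,0,0,0]
    - [-0.7,0,0,0]
    - [-0.7,0,0,0]
    - [-0.7,0,0,0]

```text
clock: 18.28
tool_pos: [0.6553, 0.114, 0.2817]
ee_rot: [[0.001, 0.898, 0.439], [0.0, 0.439, -0.898], [-1.0, 0.001, 0.0]]
force: [0.1, -0.3, -4.7]
grip_width: 0.0181
```

step_arm:
  motion:
    - [-0.7,0,0,0]
    - [-0.7,0,0,0]
    - [-0.7,0,0,0]
    - [-0.7,0,0,0]
    - [-0.7,0,0,0]
    - [-0.7,0,0,0]
    - [-0.7,0,0,0]
    - [-0.7,0,0,0]

```text
clock: 18.95
tool_pos: [0.6552, 0.114, 0.3373]
ee_rot: [[-0.0, 0.898, 0.439], [0.0, 0.439, -0.898], [-1.0, -0.0, -0.0]]
force: [-1.1, 0.3, -3.8]
grip_width: 0.0183
```

step_arm:
  motion:
    - [-0.4,0,0,0]
    - [-0.2,0,0,0]
    - [0,0,0,0]
    - [0,0,0,0]
    - [0,0,0,0]
    - [0,0,0,0]
    - [0,0,0,0]
    - [0,0,0,0]

```text
clock: 19.62
tool_pos: [0.6551, 0.114, 0.3423]
ee_rot: [[-0.001, 0.898, 0.439], [-0.0, 0.439, -0.898], [-1.0, -0.0, -0.0]]
force: [-0.7, 0.0, -4.5]
grip_width: 0.0181
```

Run:
```python
from h import *
s=observe();print(s["force"])
im=snap('w12');s=read_camera("scene");cv2.imwrite("pics/s12.png",s)
b=cv2.resize(im[170:330,260:380],None,fx=3.5,fy=3.5,interpolation=cv2.INTER_CUBIC)
a=cv2.resize(s[120:240,330:420],(420,560),interpolation=cv2.INTER_CUBIC)
cv2.imwrite("pics/c12.png",np.clip(np.hstack([b[:560],a])*1.4,0,255).astype(np.uint8))
```

```text
[-0.70018388  0.03270095 -4.50376366]
19.6167 [0.6551 0.114  0.3423] [[-0.001, 0.898, 0.439], [-0.0, 0.439, -0.898], [-1.0, -0.0, -0.0]]
```

View pics/c12.png

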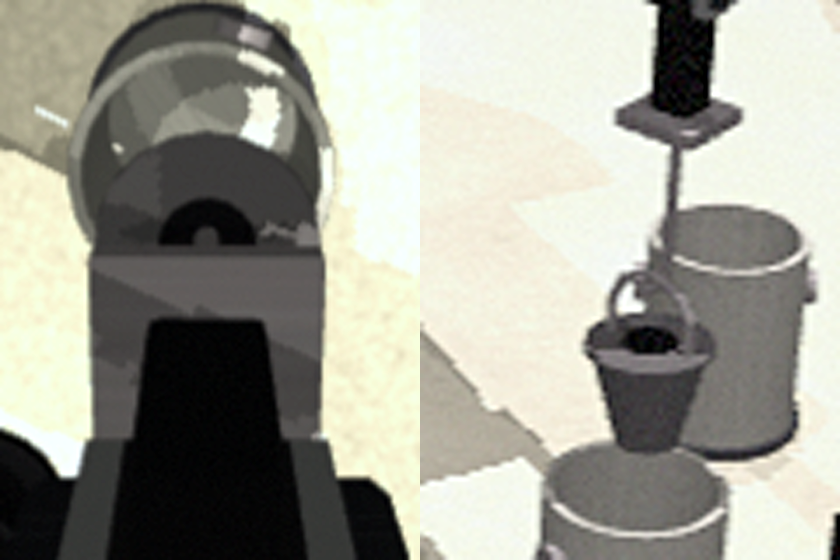

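Run:
```python
from h import *
T=np.load("pics/w12.npy");u=T[:3,2];y=T[:3,1]
c=onz("wrist",(260+210/3.5,170+133/3.5),.191,T)+.03*u
d=c-T[:3,3];print(c,"along z",d@u*1000,"along y",d@y*1000)
e=onz("wrist",(260+206.5/3.5,170+198/3.5),.191,T); d=e-T[:3,3];print("disc top",d@u*1000,d@y*1000)
T3=np.load("pics/w3.npy");print("disc r",[np.linalg.norm(onz("wrist",(258+x/4.5,77+300/4.5),.058,T3)-onz("wrist",(258+297/4.5,77+300/4.5),.058,T3)) for x in (229,364)])
```

```text
[0.65984019 0.10608749 0.19099356] along z 9.206439448934098 along y 0.8655783310660922
disc top -3.6792722083726166 -0.03463159018168916
disc r [np.float64(0.012631009842356536), np.float64(0.012446664667783668)]
```

step_arm:
  motion:
    - [0,-0.08,0.13,0]
    - [0,-0.15,0.26,0]
    - [0,-0.25,0.43,0]
    - [0,-0.36,0.6,0]
    - [0,-0.46,0.78,0]
    - [0,-0.56,0.95,0]
    - [0,-0.61,1.04,0]
    - [0,-0.61,1.04,0]

```text
clock: 20.38
tool_pos: [0.6503, 0.0518, 0.3427]
ee_rot: [[0.0, 0.899, 0.439], [-0.0, 0.439, -0.899], [-1.0, -0.0, 0.0]]
force: [-1.0, 0.1, -4.7]
grip_width: 0.0183
```

step_arm:
  motion:
    - [0,-0.61,1.04,0]
    - [0,-0.61,1.04,0]
    - [0,-0.61,1.04,0]
    - [0,-0.61,1.04,0]
    - [0,-0.61,1.04,0]
    - [0,-0.61,1.04,0]
    - [0,-0.61,1.04,0]
    - [0,-0.56,0.95,0]

```text
clock: 21.05
tool_pos: [0.6431, -0.043, 0.3426]
ee_rot: [[0.0, 0.899, 0.439], [-0.0, 0.439, -0.899], [-1.0, -0.0, 0.0]]
force: [-1.2, 0.0, -4.6]
grip_width: 0.0185
```

step_arm:
  motion:
    - [0,-0.51,0.86,0]
    - [0,-0.46,0.78,0]
    - [0,-0.41,0.69,0]
    - [0,-0.36,0.6,0]
    - [0,-0.31,0.52,0]
    - [0,-0.2,0.35,0]
    - [0,-0.18,0.3,0]
    - [0,-0.1,0.17,0]

```text
clock: 21.72
tool_pos: [0.6393, -0.0915, 0.3426]
ee_rot: [[0.0, 0.898, 0.439], [-0.0, 0.439, -0.898], [-1.0, -0.0, 0.0]]
force: [0.8, 0.1, -4.3]
grip_width: 0.0182
```

step_arm:
  motion:
    - [0.3,0,0,0]
    - [0.5,0,0,0]
    - [0.6,0,0,0]
    - [0.6,0,0,0]
    - [0.5,0,0,0]
    - [0.3,0,0,0]
    - [0,0,0,0]
    - [0,0,0,0]

```text
clock: 22.38
tool_pos: [0.6391, -0.0911, 0.3143]
ee_rot: [[-0.001, 0.898, 0.439], [0.0, 0.439, -0.898], [-1.0, -0.0, -0.0]]
force: [-0.3, -0.4, -4.0]
grip_width: 0.0183
```

Run:
```python
from h import *
s=observe();print(s["force"])
go([.6387,-.0909,.25],26)
im=snap('w13');s=read_camera("scene");cv2.imwrite("pics/s13.png",s)
b=cv2.resize(im[170:330,260:380],None,fx=3.5,fy=3.5,interpolation=cv2.INTER_CUBIC)
a=cv2.resize(s[180:300,240:330],(420,560),interpolation=cv2.INTER_CUBIC)
cv2.imwrite("pics/c13.png",np.clip(np.hstack([b[:560],a])*1.4,0,255).astype(np.uint8))
```

```text
[-0.29777799 -0.38967886 -3.98164267]
shift cm [ 6.43 -0.03 -0.03] turn 0.06 yaw 26.06 q [-15.1  13.2  77.3  -0.   89.6 -41.2] clk 22.3833
22.3833 [ 0.6391 -0.0911  0.3143] [[-0.001, 0.898, 0.439], [0.0, 0.439, -0.898], [-1.0, -0.0, -0.0]]
```

View pics/c13.png

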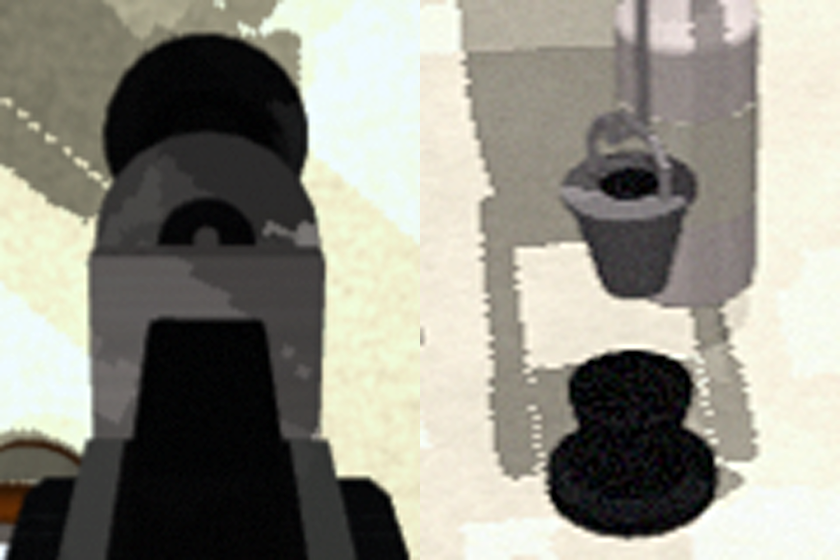

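step_arm:
  motion:
    - [0.4,0,0,0]
    - [0.7,0,0,0]
    - [0.8,0,0,0]
    - [0.8,0,0,0]
    - [0.8,0,0,0]
    - [0.7,0,0,0]
    - [0.6,0,0,0]
    - [0.4,0,0,0]

```text
clock: 23.15
tool_pos: [0.6389, -0.0911, 0.2612]
ee_rot: [[-0.001, 0.898, 0.439], [0.0, 0.439, -0.898], [-1.0, -0.001, -0.001]]
force: [0.1, 0.9, -4.1]
grip_width: 0.0183
```

step_arm:
  motion:
    - [0.2,0,0,0]
    - [0.2,0,0,0]
    - [0.2,0,0,0]
    - [0.2,0,0,0]
    - [0.2,0,0,0]
    - [0.2,0,0,0]
    - [0.2,0,0,0]
    - [0.2,0,0,0]

```text
clock: 23.82
tool_pos: [0.6393, -0.0912, 0.2465]
ee_rot: [[0.0, 0.898, 0.439], [-0.0, 0.439, -0.898], [-1.0, 0.0, 0.0]]
force: [0.8, 1.3, -4.0]
grip_width: 0.0182
```

step_arm:
  motion:
    - [0.2,0,0,0]
    - [0.2,0,0,0]
    - [0.2,0,0,0]
    - [0.2,0,0,0]
    - [0.2,0,0,0]
    - [0.2,0,0,0]
    - [0.2,0,0,0]
    - [0.2,0,0,0]

```text
clock: 24.48
tool_pos: [0.6393, -0.0912, 0.2304]
ee_rot: [[-0.0, 0.898, 0.439], [-0.0, 0.439, -0.898], [-1.0, -0.0, 0.0]]
force: [-0.1, 0.8, -4.5]
grip_width: 0.018
```

Run:
```python
from h import *
s=observe();print(s["force"])
im=snap('w14');s=read_camera("scene");cv2.imwrite("pics/s14.png",s)
b=cv2.resize(im[170:330,260:380],None,fx=3.5,fy=3.5,interpolation=cv2.INTER_CUBIC)
a=cv2.resize(s[200:300,250:325],(420,560),interpolation=cv2.INTER_CUBIC)
cv2.imwrite("pics/c14.png",np.clip(np.hstack([b[:560],a])*1.6,0,255).astype(np.uint8))
```

```text
[-0.06574937  0.81509654 -4.54034843]
24.4833 [ 0.6393 -0.0912  0.2304] [[-0.0, 0.898, 0.439], [-0.0, 0.439, -0.898], [-1.0, -0.0, 0.0]]
```

View pics/c14.png

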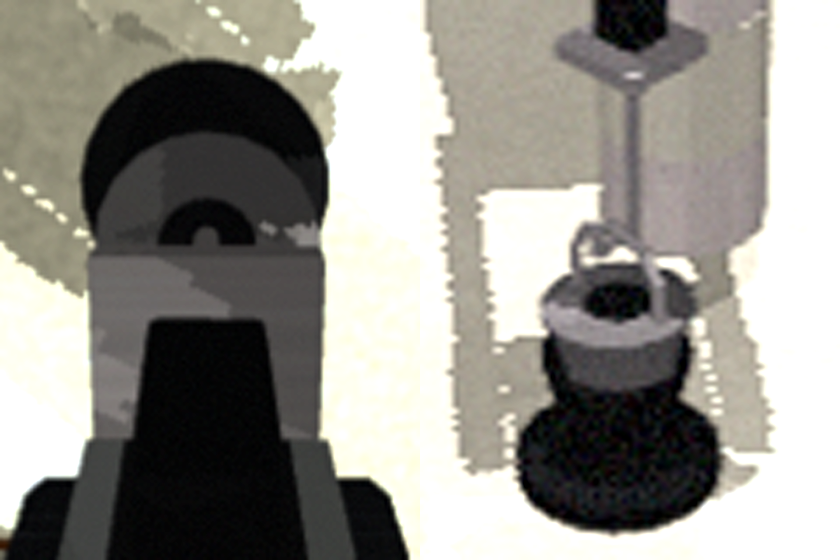

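step_arm:
  motion:
    - [0.15,0,0,0]
    - [0.15,0,0,0]
    - [0.15,0,0,0]
    - [0.15,0,0,0]
    - [0.15,0,0,0]
    - [0.1,0,0,0]
    - [0.1,0,0,0]
    - [0.1,0,0,0]

```text
clock: 25.25
tool_pos: [0.6394, -0.0912, 0.2201]
ee_rot: [[0.0, 0.898, 0.439], [-0.0, 0.439, -0.898], [-1.0, 0.0, 0.0]]
force: [0.0, -0.5, -2.2]
grip_width: 0.0184
```

step_arm:
  motion:
    - [0.1,0,0,0]
    - [0.15,0,0,0]
    - [0.15,0,0,0]
    - [0.15,0,0,0]
    - [0.15,0,0,0]
    - [0.15,0,0,0]
    - [0,0,0,0]
    - [0,0,0,0]

```text
clock: 25.92
tool_pos: [0.6392, -0.0911, 0.2114]
ee_rot: [[-0.0, 0.898, 0.439], [0.0, 0.439, -0.898], [-1.0, -0.0, -0.0]]
force: [-0.0, 0.0, -2.3]
grip_width: 0.0179
```

Run:
```python
from h import *
s=observe();print(s["force"])
im=snap('w15');s=read_camera("scene");cv2.imwrite("pics/s15.png",s)
b=cv2.resize(im[170:330,260:380],None,fx=3.5,fy=3.5,interpolation=cv2.INTER_CUBIC)
a=cv2.resize(s[200:300,250:325],(420,560),interpolation=cv2.INTER_CUBIC)
cv2.imwrite("pics/c15.png",np.clip(np.hstack([b[:560],a])*1.6,0,255).astype(np.uint8))
```

```text
[-3.88627050e-02  6.44078812e-04 -2.27370791e+00]
25.9167 [ 0.6392 -0.0911  0.2114] [[-0.0, 0.898, 0.439], [0.0, 0.439, -0.898], [-1.0, -0.0, -0.0]]
```

View pics/c15.png

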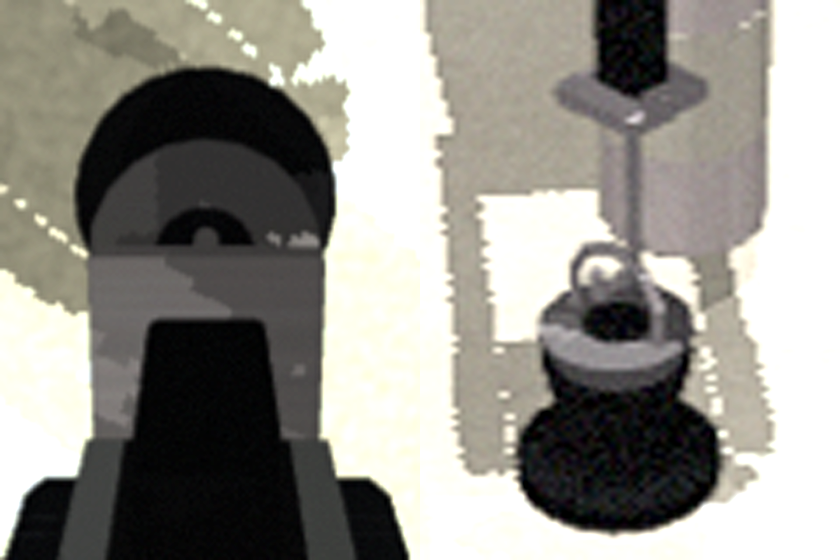

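step_arm:
  motion:
    - [0.2,0,0,0]
    - [0.3,0,0,0]
    - [0.2,0,0,0]
    - [0,0,0,0]
    - [0,0,-0.2,0]
    - [0,0,-0.3,0]
    - [0,0,-0.4,0]
    - [0,0,-0.4,0]

```text
clock: 26.68
tool_pos: [0.6334, -0.0791, 0.2048]
ee_rot: [[0.0, 0.898, 0.439], [0.0, 0.439, -0.898], [-1.0, 0.0, 0.0]]
force: [0.7, 0.9, -1.3]
grip_width: 0.0182
```

step_arm:
  motion:
    - [0,0,-0.4,0]
    - [0,0,-0.4,0]
    - [0,0,-0.4,0]
    - [0,0,-0.4,0]
    - [0,0,-0.4,0]
    - [0,0,-0.3,0]
    - [0,0,0,0]
    - [0,0,0,0]

```text
clock: 27.35
tool_pos: [0.6235, -0.0587, 0.2047]
ee_rot: [[0.0, 0.898, 0.439], [-0.0, 0.439, -0.898], [-1.0, 0.0, 0.0]]
force: [0.3, -0.6, -1.2]
grip_width: 0.0179
```

Run:
```python
from h import *
s=observe();print(s["force"])
im=snap('w16');s=read_camera("scene");cv2.imwrite("pics/s16.png",s)
b=cv2.resize(im[170:330,260:380],None,fx=3.5,fy=3.5,interpolation=cv2.INTER_CUBIC)
a=cv2.resize(s[200:300,250:325],(420,560),interpolation=cv2.INTER_CUBIC)
cv2.imwrite("pics/c16.png",np.clip(np.hstack([b[:560],a])*1.6,0,255).astype(np.uint8))
```

```text
[ 0.25115453 -0.56812288 -1.24543518]
27.35 [ 0.6235 -0.0587  0.2047] [[0.0, 0.898, 0.439], [-0.0, 0.439, -0.898], [-1.0, 0.0, 0.0]]
```

View pics/c16.png

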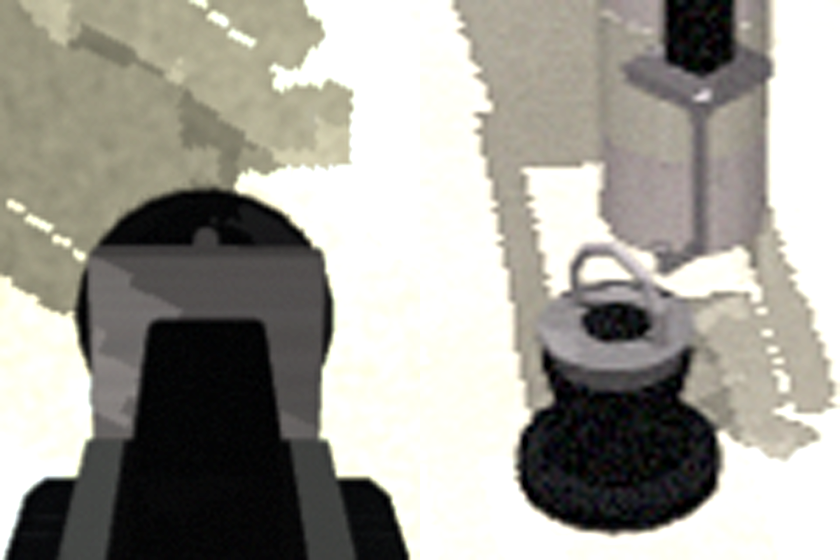

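step_arm:
  motion:
    - [-0.5,0,0,0]
    - [-1.5,0,0,0]
    - [-2.5,0,0,0]
    - [-3.0,0,0,0]
    - [-3.0,0,0,0]
    - [-2.5,0,0,0]
    - [-1.5,0,0,3]
    - [-0.8,0,0,6]

```text
clock: 28.12
tool_pos: [0.6245, -0.0593, 0.3619]
ee_rot: [[0.005, 0.957, 0.291], [-0.001, 0.291, -0.957], [-1.0, 0.005, 0.003]]
force: [0.6, 0.5, -0.9]
grip_width: 0.0183
```

step_arm:
  motion:
    - [0,0,0,7]
    - [0,0,0,7]
    - [0,0,0,7]
    - [0,0,0,7]
    - [0,0,0,7]
    - [0,0,0,7]
    - [0,0,0,7]
    - [0,0,0,7]

```text
clock: 28.78
tool_pos: [0.6235, -0.0591, 0.3581]
ee_rot: [[0.0, 0.774, -0.634], [-0.0, -0.634, -0.774], [-1.0, 0.0, -0.0]]
force: [-0.7, 0.3, -0.9]
grip_width: 0.018
```

step_arm:
  motion:
    - [0,0,0,7]
    - [0,0,0,7]
    - [0,0,0,7]
    - [0,0,0,7]
    - [0,0,0,5]
    - [0,0,0,3]
    - [0,0,0,0]
    - [0,0,0,0]

```text
clock: 29.45
tool_pos: [0.6235, -0.059, 0.3579]
ee_rot: [[0.0, 0.261, -0.965], [-0.0, -0.965, -0.261], [-1.0, 0.0, -0.0]]
force: [-0.9, 0.5, -2.2]
grip_width: 0.0182
```

Run:
```python
from h import *
go([.4515,-.2112,.34],-75.9)
```

```text
shift cm [ 1.79 10.2  20.58] turn 1.04 yaw -74.86 q [-12.6  10.   76.4  -0.   93.6  62.2] clk 29.45
```

step_arm:
  motion:
    - [0,0.6,1.2,1.0]
    - [0,1.1,2.2,0]
    - [0,1.5,3.1,0]
    - [0,1.7,3.4,0]
    - [0,1.7,3.4,0]
    - [0,1.5,3.1,0]
    - [0,1.2,2.5,0]
    - [0,0.8,1.6,0]

```text
clock: 30.12
tool_pos: [0.4473, -0.2083, 0.3581]
ee_rot: [[0.0, 0.243, -0.97], [-0.001, -0.97, -0.243], [-1.0, 0.001, 0.0]]
force: [0.9, -0.6, -0.7]
grip_width: 0.0179
```

step_arm:
  motion:
    - [0,0,0,0]
    - [0,0,0,0]
    - [0,0,0,0]
    - [0,0,0,0]
    - [0,0,0,0]
    - [0,0,0,0]
    - [0,0,0,0]
    - [0,0,0,0]

```text
clock: 30.78
tool_pos: [0.4495, -0.2064, 0.3574]
ee_rot: [[-0.0, 0.244, -0.97], [0.0, -0.97, -0.244], [-1.0, -0.0, 0.0]]
force: [0.1, -0.2, -1.3]
grip_width: 0.0182
```

Run:
```python
from h import *
go([.4515,-.2112,.27],-75.9)
snap("w17")
```

```text
shift cm [ 8.74  0.51 -0.08] turn -0.0 yaw -75.9 q [-33.8  -8.6  95.2  -0.   93.4  42.1] clk 30.7833
30.7833 [ 0.4495 -0.2064  0.3574] [[-0.0, 0.244, -0.97], [0.0, -0.97, -0.244], [-1.0, -0.0, 0.0]]
```

View pics/w17.png

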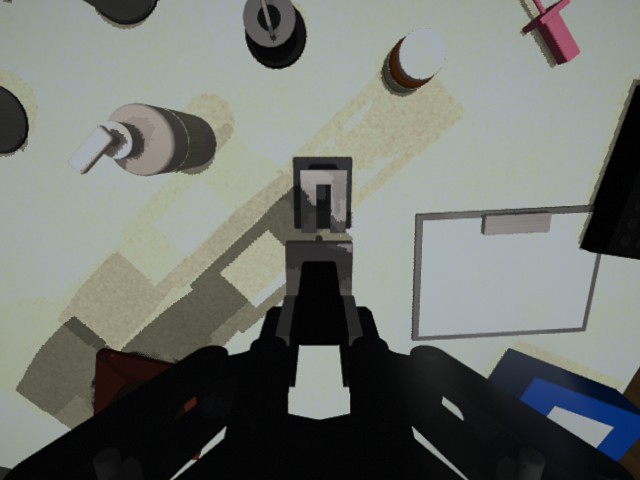

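step_arm:
  motion:
    - [0,0.3,-0.1,0]
    - [0.8,0.2,0,0]
    - [1.5,0,0,0]
    - [2.0,0,0,0]
    - [2.0,0,0,0]
    - [1.3,0,0,0]
    - [0.8,0,0,0]
    - [0,0,0,0]

```text
clock: 31.5
tool_pos: [0.4505, -0.2109, 0.2713]
ee_rot: [[-0.003, 0.243, -0.97], [0.002, -0.97, -0.243], [-1.0, -0.003, 0.003]]
force: [0.2, 0.1, -2.0]
grip_width: 0.0179
```

Run:
```python
from h import *
go([.4515,-.2112,.174],-75.9)
im=snap("w18");s=read_camera("scene")
b=cv2.resize(im[130:310,250:390],(420,540),interpolation=cv2.INTER_CUBIC)
a=cv2.resize(s[130:265,170:260],(360,540),interpolation=cv2.INTER_CUBIC)
cv2.imwrite("pics/c18.png",np.clip(np.hstack([b,a])*1.4,0,255).astype(np.uint8))
```

```text
shift cm [ 9.73  0.08 -0.11] turn -0.06 yaw -75.96 q [-34.2  -6.6 102.4  -0.   84.3  41.8] clk 31.5
31.5 [ 0.4505 -0.2109  0.2713] [[-0.003, 0.243, -0.97], [0.002, -0.97, -0.243], [-1.0, -0.003, 0.003]]
```

View pics/c18.png

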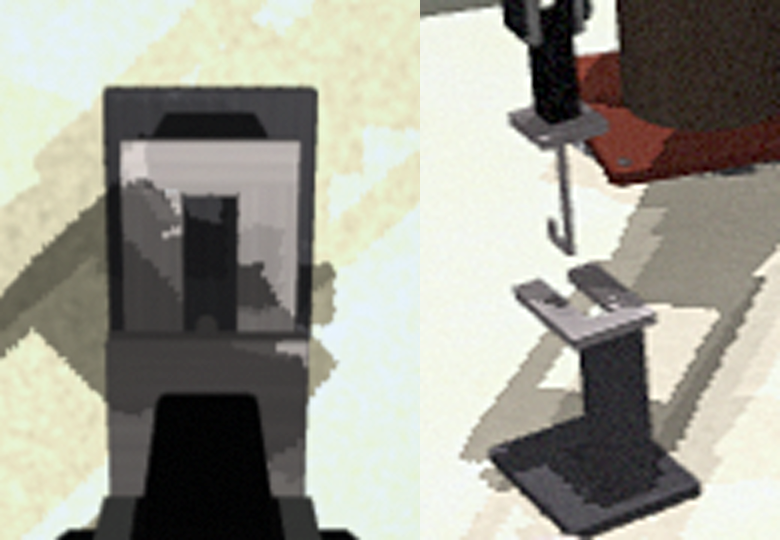

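step_arm:
  motion:
    - [0.3,0.05,-0.1,0]
    - [0.6,0,0,0]
    - [0.8,0,0,0]
    - [0.9,0,0,0]
    - [0.9,0,0,0]
    - [0.8,0,0,0]
    - [0.6,0,0,0]
    - [0.4,0,0,0]

```text
clock: 32.27
tool_pos: [0.4521, -0.2113, 0.2191]
ee_rot: [[-0.001, 0.243, -0.97], [0.001, -0.97, -0.243], [-1.0, -0.001, 0.001]]
force: [-0.1, -0.0, -1.4]
grip_width: 0.018
```

step_arm:
  motion:
    - [0.6,0,0,0]
    - [0.8,0,0,0]
    - [0.8,0,0,0]
    - [0.7,0,0,0]
    - [0.5,0,0,0]
    - [0.3,0,0,0]
    - [0.2,0,0,0]
    - [0,0,0,0]

```text
clock: 32.93
tool_pos: [0.4524, -0.2115, 0.1812]
ee_rot: [[-0.0, 0.243, -0.97], [0.0, -0.97, -0.243], [-1.0, -0.0, 0.0]]
force: [-0.6, 0.1, -1.6]
grip_width: 0.0177
```

Run:
```python
from h import *
print(observe()["force"])
go([.4515,-.2112,.173],-75.9)
```

```text
[-0.6419855   0.14313097 -1.59379941]
shift cm [ 0.82 -0.05  0.08] turn -0.05 yaw -75.95 q [-34.1  -2.6 108.6  -0.   74.1  41.8] clk 32.9333
```

step_arm:
  motion:
    - [0.1,0,0.08,0]
    - [0.15,0,0,0]
    - [0.15,0,0,0]
    - [0.15,0,0,0]
    - [0.15,0,0,0]
    - [0.1,0,0,0]
    - [0,0,0,0]
    - [0,0,0,0]

```text
clock: 33.6
tool_pos: [0.4517, -0.2117, 0.1735]
ee_rot: [[-0.0, 0.243, -0.97], [0.0, -0.97, -0.243], [-1.0, -0.0, 0.0]]
force: [-0.2, -1.0, -2.1]
grip_width: 0.018
```

Run:
```python
from h import *
print(observe()["force"])
go([.4515,-.2112,.173],-75.9)
im=snap("w19");s=read_camera("scene")
b=cv2.resize(im[130:310,250:390],(420,540),interpolation=cv2.INTER_CUBIC)
a=cv2.resize(s[160:280,170:250],(360,540),interpolation=cv2.INTER_CUBIC)
cv2.imwrite("pics/c19.png",np.clip(np.hstack([b,a])*1.4,0,255).astype(np.uint8))
```

```text
[-0.1884851  -0.99425828 -2.06998954]
shift cm [ 0.05 -0.06  0.01] turn -0.05 yaw -75.95 q [-34.2  -2.3 109.1   0.   73.2  41.8] clk 33.6
33.6 [ 0.4517 -0.2117  0.1735] [[-0.0, 0.243, -0.97], [0.0, -0.97, -0.243], [-1.0, -0.0, 0.0]]
```

View pics/c19.png

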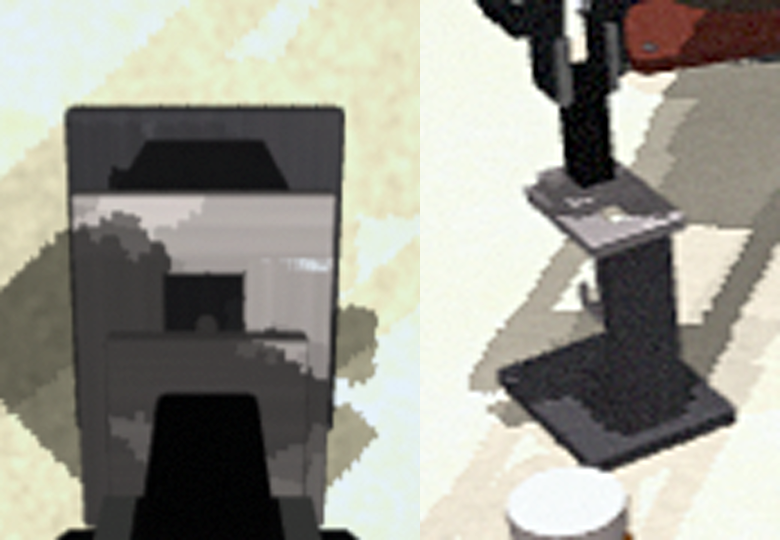

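step_arm:
  motion:
    - [0.05,0,0,0]
    - [0.05,0,0,0]
    - [0.05,0,0,0]
    - [0,0,0,0]
    - [0,0,0,0]
    - [0,0,0,0]
    - [0,0,0,0]
    - [0,0,0,0]

```text
clock: 34.37
tool_pos: [0.452, -0.2119, 0.1729]
ee_rot: [[0.001, 0.243, -0.97], [-0.0, -0.97, -0.243], [-1.0, 0.0, -0.0]]
force: [-2.6, 0.9, 5.8]
grip_width: 0.0184
```

step_arm:
  motion:
    - [-0.1,0,0,0]
    - [0,0,0,0]
    - [0,0,0,0]
    - [0,0,0,0]
    - [0,0,0,0]
    - [0,0,0,0]
    - [0,0,0,0]
    - [0,0,0,0]

```text
clock: 35.03
tool_pos: [0.4517, -0.2118, 0.1729]
ee_rot: [[-0.0, 0.243, -0.97], [0.0, -0.97, -0.243], [-1.0, -0.0, 0.0]]
force: [0.2, -0.2, -2.4]
grip_width: 0.0181
```

step_arm:
  motion:
    - [0,0,0,0]
    - [0,0,0,0]
    - [0,0,0,0]
    - [0,0,0,0]
    - [0,0,0,0]
    - [0,0,0,0]
    - [0,0,0,0]
    - [0,0,0,0]
  jaw: 6.0

```text
clock: 35.7
tool_pos: [0.4517, -0.2118, 0.1731]
ee_rot: [[-0.0, 0.243, -0.97], [0.0, -0.97, -0.243], [-1.0, -0.0, 0.0]]
force: [-0.4, 0.2, -0.7]
grip_width: 0.0597
```

Run:
```python
from h import *
print(observe()["force"],observe()["grip_width"])
im=snap("w20")
```

```text
[-0.44330445  0.1651495  -0.72536038] 0.05967824478074545
35.7 [ 0.4517 -0.2118  0.1731] [[-0.0, 0.243, -0.97], [0.0, -0.97, -0.243], [-1.0, -0.0, 0.0]]
```

View pics/w20.png

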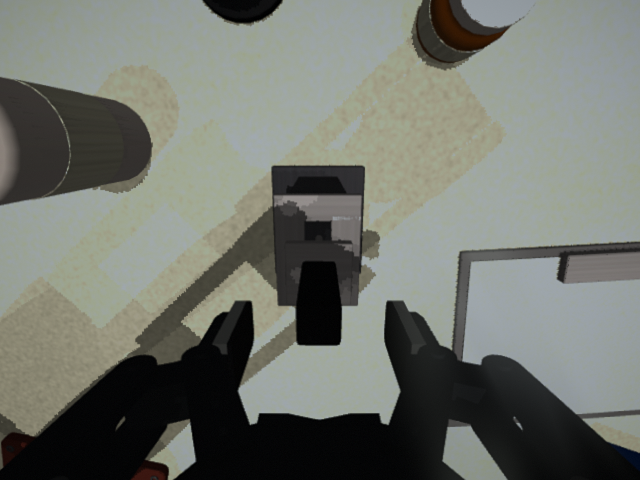

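Released, handle centred and free. Rise straight up, then check from a vantage.

step_arm:
  motion:
    - [-0.5,0,0,0]
    - [-1.0,0,0,0]
    - [-1.8,0,0,0]
    - [-2.4,0,0,0]
    - [-2.4,0,0,0]
    - [-2.2,0,0,0]
    - [-1.5,0,0,0]
    - [-0.8,0,0,0]

```text
clock: 36.42
tool_pos: [0.4527, -0.2124, 0.303]
ee_rot: [[0.004, 0.243, -0.97], [-0.003, -0.97, -0.243], [-1.0, 0.004, -0.003]]
force: [0.7, -0.6, 0.2]
grip_width: 0.0601
```

step_arm:
  motion:
    - [0,0,1.5,0]
    - [0,0,2.0,0]
    - [0,0,2.0,0]
    - [0,0,1.0,0]
    - [0,0,0,0]
    - [0,0,0,0]
    - [0,0,0,0]
    - [0,0,0,0]

```text
clock: 37.08
tool_pos: [0.3894, -0.2274, 0.2991]
ee_rot: [[0.0, 0.243, -0.97], [0.0, -0.97, -0.243], [-1.0, -0.0, -0.0]]
force: [-0.7, 0.4, -0.0]
grip_width: 0.0598
```

Run:
```python
from h import *
im=snap("w21");T=np.load("pics/w21.npy");s=read_camera("scene");t=read_camera("top")
cv2.imwrite("pics/s21.png",s);cv2.imwrite("pics/t21.png",t)
b=cv2.resize(im[80:220,260:380],(420,490),interpolation=cv2.INTER_CUBIC)
a=cv2.resize(s[165:305,190:310],(420,490),interpolation=cv2.INTER_CUBIC)
cv2.imwrite("pics/c21.png",np.clip(np.hstack([b,a])*1.4,0,255).astype(np.uint8)[:,:800])
```

```text
37.0833 [ 0.3894 -0.2274  0.2991] [[0.0, 0.243, -0.97], [0.0, -0.97, -0.243], [-1.0, -0.0, -0.0]]
```

View pics/c21.png

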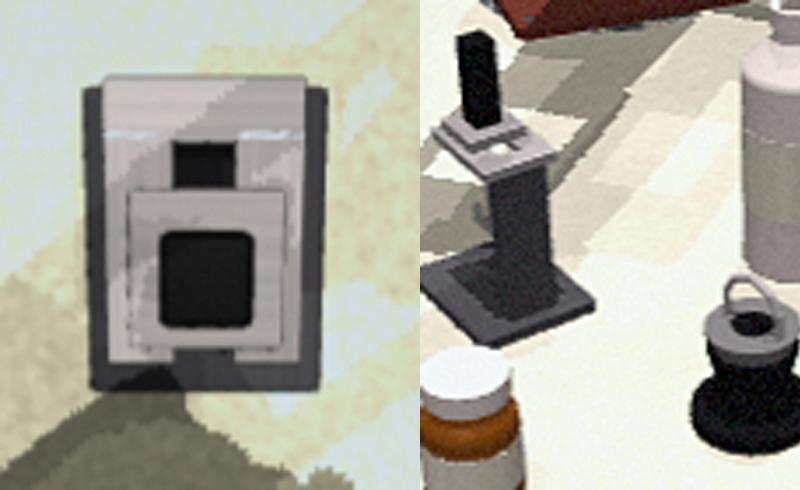

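View pics/t21.png

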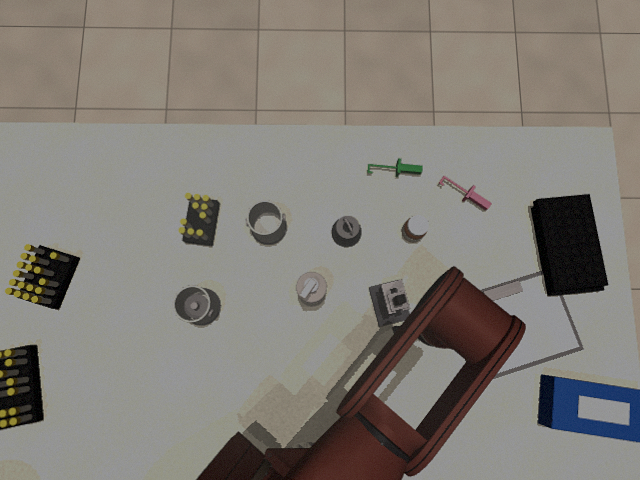

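Run:
```python
from h import *
s=cv2.imread("pics/s21.png")
th=np.linspace(0,6.283,240)
def draw(a,r,z,col):
    for t in th:
        p=proj("scene",[.643+r*np.cos(t),-.0988+r*np.sin(t),z])+[.6,.9]
        cv2.circle(a,tuple(int(round(x)) for x in (p-[260,240]+.5)*10),1,col,-1)
a=cv2.resize(s[240:300,260:315],None,fx=10,fy=10,interpolation=cv2.INTER_CUBIC);a=np.clip(a*1.5,0,255).astype(np.uint8)
b=a.copy()
draw(b,.03,.070,(0,0,255));draw(b,.03,.057,(0,255,0));draw(b,.04,.003,(255,0,0))
cv2.imwrite("pics/c21b.png",np.hstack([a,b])[:, :1100:1] if False else cv2.resize(np.hstack([a,b]),(800,436)))
T=np.load("pics/w21.npy")
f=lambda x,y,z:onz("wrist",(260+x/3.5,80+y/3.5),z,T)
print("collar",f(207,270,.133),"handle top",f(206,280,.193))
```

```text
collar [ 0.45145739 -0.21204408  0.133     ] handle top [ 0.45162621 -0.211755    0.193     ]
```

View pics/c21b.png

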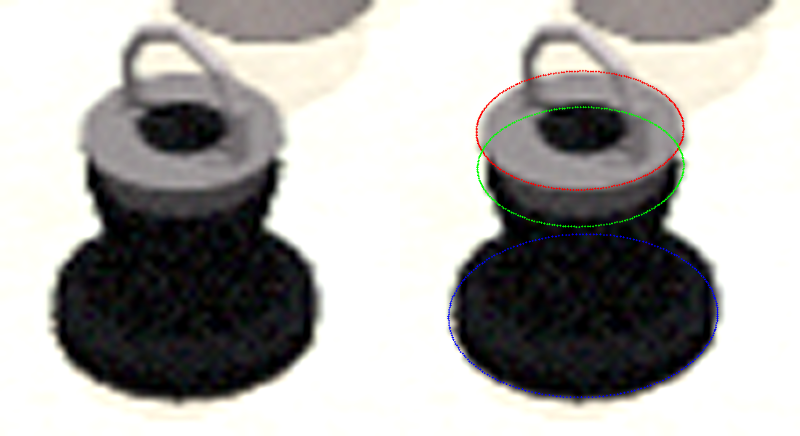

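```bash
python3 -c "
from bench import *
s=observe();print(s['clock'],s['force'],s['joint_velocities']);print(close_job())"
```

```text
37.2333 [0.08575022 0.65759272 0.08648278] [-0.13431492 -0.17671794  0.1668018  -0.06549552 -0.00474177 -0.08428337]
the job is handed in; nothing more can be done
None
```

I used the hook to lift the adapter out of its bucket and set it in the drying stand. I then hung the hook back in its fork and handed the job in at 37.2 s. No verdict was reported.

- **Adapter:** the rim outline I predicted for "fully home" matched the scene picture to about 1 mm, and the adapter stands upright with the hook off its loop. Setting it down showed only its weight coming off the wrist (about 2 N).
- **Hook:** its collar measured about 1 mm from the fork seat, at the same height and angle as at the start. While lowering it I overshot by about 1 mm, pressing on the fork with about 7 N, and backed off before letting go. The gripper was clear of everything when I handed in.
- **Bystanders:** the plug, bottle, rack, jar and the green and pink look-alikes look unmoved in the top picture. I judged this by eye, not by measuring.
- **Disagreement:** the scene camera sat about 1 pixel (2–3 mm) off the wrist camera's positions. I relied on the wrist camera and allowed for the difference in the hook move and the final check.

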